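# Find the rattling transport case

## Robot

A 7-joint arm with a two-finger parallel gripper is mounted at the origin on a cart in front of the work surface, level with it; the furniture and walls round the work are solid. World frame = base frame: x ahead of the robot, y to its left, z up, the work surface at z = 0. Lengths are in m, angles in rad, forces in N, time in s.
With the tool pointing down it reaches from about 0.425 to 0.95 m from the base axis. Payload 4.7 kg.
Tool frame: the origin (TCP) lies at the very end of the fingers, on their centre line; the grasp point (between the pads) lies 19 mm behind it; y points along the fingers, z is the direction in which the jaws open and shut, and the axes are right-handed (so a half turn about y gives the same grasp; the last joint's range is limited). The gripper opens to 85 mm and grips with 20 to 120 N. Pads are 22 mm wide; open, the fingers measure 114 mm over their backs; the gripper's body (76 mm by 85 mm) begins 54 mm behind the grasp point. The pads swing forward as they close: fully open they stand 13 mm farther back than shut.
Start: joints at [-1.298, 0.469, -0.049, 1.532, 0.024, 1.141, -0.082], TCP at [0.201, 0.645, 0.231] pointing down, gripper open.
Joint ranges: [-2.59, 2.59], [-0.33, 1.99], [-1.39, 1.29], [0.1, 2.45], [-1.04, 4.18], [0.21, 1.99], [-2.66, 2.66]. Speed limits (rad/s): [2.57, 2.57, 3.14, 3.14, 3.14, 3.14, 3.14].

## Interface

Orientations are given as a unit quaternion [x, y, z, w].
In Python, from rig import env gives the robot as it stands.
- The arm moves only by the tool servo_tool, never from a script. Its argument "series" is a list of rows, each a list of 6 numbers: the shift along the tool's x, y, z in cm, then the turn, a rotation vector about the tool's x, y, z in degrees. A call has 1 to 12 rows; each row is the pose to reach, as a shift and turn from the pose commanded when the call began, along the tool's axes at that moment; what a row does not reach only later rows make up. A row lasts 1/10 s, in which the tool goes at most 50 mm and 8.59 degrees, less where a joint would pass 70% of its speed; a pose out of reach is approached as far as the arm can. A call with a gripper value outside its range is refused whole. "grip" is the gripper command: -1 is fully open, 1 is shut, values between are in proportion, set as the call begins (left out, the last holds). The fingers move at their own pace and stop on an object; the grip force is fixed at half the most. Time passes only in rows, so rows that repeat a pose let the fingers close. It gives the time, the measured TCP pose, the force and the opening at its end, in the units of the state.
- env.sense(): the state, without advancing time (a new reading comes with each control period).
- env.snapshot(name): name is "scene" or "top"; returns (picture, depth): 384x512x3 uint8, red, green, blue; 384x512 float32, m along the optical axis (not along the pixel's ray), 0 where there is no reading.
- env.calibration(name): a dict with "mtx" (3x3 intrinsics, pixels), "k1" (the pictures are not rectified: a ray, as slopes to the right and down, at radius r is drawn at 1 + k1 r^2 times it, then the intrinsics apply), "origin" and "orientation" of the camera in the world. Camera axes: x right, y up, looking along -z (the intrinsics and any distortion apply to the point x, -y, -z); pixel columns grow to the right and rows downward; lengths in m; the calibration is good to about 2 mm. A picture is of the moment at which its call begins. calibration takes no time and is no camera call.
- env.finish_job(): hands the job in, once; it reports no verdict.
The state is a dict: "time_s": time; "q": joint angles; "joint_vel": joint speeds; "joint_torque": joint torques, N m; "tool_pos": TCP position; "eef_rot": TCP orientation; "wrist_force": force on the tool from outside, world axes, zero at the start; "ft_torque": the same for the moment, N m; "width": opening from 0.0 (shut) to 1.0 (fully open).
Only numpy, scipy, OpenCV 4.12 (cv2) and the standard library are available. Lean on these libraries where they do the work, as an engineer would, in place of code of your own. Each camera call takes 0.05 s, during which the arm holds its last target.

## Task

One of the three sealed transport cases on the cork mats was closed without its padding, so the steel ball in it is loose: find the one that rattles by shaking and tipping the cases endwise in the air, and make sure of it by letting the ball run to one end, to the other and back again. Lay the two quiet cases in pockets of the grey tray, fully down and let go, and finish while holding the rattling case level and still in the gripper, about a hand's width above the middle of the steel tray at the far side, where a colleague will open it. Leave the small white bottle, the conical flask and the measuring cylinder where they stand.

Things in the scene. Friction and masses are not known exactly. Their poses are not given: they have to be found in the camera images.
- case_1: sealed square transport case, 160 mm long (x), 48 mm wide (y) and high, white with a ribbed black cap at the +x end that does not come off. Origin: centre of its underside, z up. Starts lying on a round 4 mm cork mat. Any of the three cases may be the rattling one; its number and place tell nothing.
- case_2: a second case, outwardly just like case_1, same size and origin. A case with its packing weighs 180 to 420 g, the rattling one 160 g more for its ball, so weight alone does not settle it.
- case_3: a third case, like case_1. In one of the three a hidden steel ball (34 mm, 160 g) is loose and can roll 120 mm along the case. Tipped endwise by 0.3 rad for half a second it runs to the low end and mostly stays there; held level again by its middle, the case then loads the tool with 0.05 to 0.09 N m about the case's y; a quiet case with under 0.025.
- case_tray: grey tray, fixed, with three parallel open pockets; 184 mm (x) by 248 mm (y), dividers 26 mm above the bench. Origin: centre of its underside. The dividers are cut away over the middle 70 mm of each pocket's length, so fingers can go down there.
- steel_tray: shallow empty steel tray, fixed, 120 mm (x) by 180 mm (y), 18 mm high, beyond the case tray. Origin: centre of its underside.
- pocket_1 (a point): centre of a pocket's floor, 8 mm above the bench, at -85 mm along the tray's y. The pocket is 168 mm long (tray's x), 54 mm wide, 18 mm deep, open above, empty at the start; a case may lie in it either way round. Any two pockets may be used.
- pocket_2 (a point): centre of a pocket's floor, 8 mm above the bench, at 0 along the tray's y. The pocket is 168 mm long (tray's x), 54 mm wide, 18 mm deep, open above, empty at the start; a case may lie in it either way round. Any two pockets may be used.
- pocket_3 (a point): centre of a pocket's floor, 8 mm above the bench, at +85 mm along the tray's y. The pocket is 168 mm long (tray's x), 54 mm wide, 18 mm deep, open above, empty at the start; a case may lie in it either way round. Any two pockets may be used.
- white_bottle: bystander: small white plastic bottle with a screw cap, 49 mm wide, 84 mm high, stands loose; origin at the centre of its underside.
- cylinder: bystander: glass measuring cylinder, foot 54 mm wide, 263 mm high, stands loose; origin at the centre of its underside.
- flask: bystander: conical glass flask, 88 mm wide, 110 mm high, stands loose; origin at the centre of its underside.

How it is judged:
By the outcome, as a careful person would: the job done as asked, in the order asked, and still so for the second after the job is handed in, while the arm keeps its last pose, push and grip.
It also fails if it takes over 72 s, if anything falls off the work surface, if the arm or the gripper's body presses on something with over 40 N, if the wrist force passes 120 N, or if a joint passes its speed limit or range.

## Working session

There is one attempt and no reset: what is moved stays moved. The work goes in short steps, Python scripts to look and compute and a tool call to move; the robot and the scene stay as the last step left them, time stands still between calls to the robot, and variables do not carry over. Pictures are saved under pics/ and viewed, and the job is handed in when it is done.

Besides the shell and the picture viewer there is one more tool, called as name(argument=value, ...) on one line, values as JSON. servo_tool: Moves the arm, as the interface text tells. Its arguments: {"type":"object","properties":{"series":{"type":"array"},"grip":{"type":"number"}},"required":["series"]}

```bash
ls; mkdir -p pics
python3 - <<'E'
from rig import env
import cv2,numpy as np
print(env.sense())
for n in ("scene","top"):
    p,d=env.snapshot(n); cv2.imwrite(f"pics/{n}0.png",p[:,:,::-1]); np.save(f"pics/{n}0.npy",d); np.save(f"pics/{n}0c.npy",p)
    print(n,env.calibration(n),d.min(),d.max())
E
```

```text
pics
{'time_s': 0.0, 'q': array([-1.29794899,  0.46945022, -0.04858315,  1.53371347,  0.02407067,
        1.14098402, -0.08229793]), 'joint_vel': array([-1.42294262e-03, -7.78107195e-04,  1.72160439e-03, -7.29442358e-04,
       -3.17529542e-05,  5.21616995e-04, -5.06304332e-04]), 'joint_torque': array([-2.37997125e-05, -5.10325241e+01, -4.64175967e-02, -2.37691498e+01,
        1.07522268e-02,  7.90964841e-03,  9.54385904e-07]), 'tool_pos': array([0.20041606, 0.64394173, 0.23024718]), 'eef_rot': array([ 0.69976576, -0.10636224,  0.10618875, -0.69838306]), 'wrist_force': array([ 0.13679366, -0.23433567, -0.00192886]), 'ft_torque': array([-0.00549854,  0.01631172,  0.00248348]), 'width': 0.9986801474341116}
scene {'mtx': array([[432.99004806,   0.        , 263.71253638],
       [  0.        , 432.99004806, 189.91223583],
       [  0.        ,   0.        ,   1.        ]]), 'k1': -0.08015467136323472, 'origin': array([-0.2954346 , -0.67980609,  0.86134214]), 'orientation': array([ 0.39000987, -0.19876259, -0.43041839,  0.78938314])} 0.0 3.9998524
top {'mtx': array([[363.91255641,   0.        , 257.55570891],
       [  0.        , 363.91255641, 196.21687492],
       [  0.        ,   0.        ,   1.        ]]), 'k1': -0.05368684019610748, 'origin': array([ 0.44251925, -0.11007304,  1.46867712]), 'orientation': array([ 0.0299078 , -0.02932751, -0.69984766,  0.71306288])} 0.0 2.3492985
```

View pics/scene0.png

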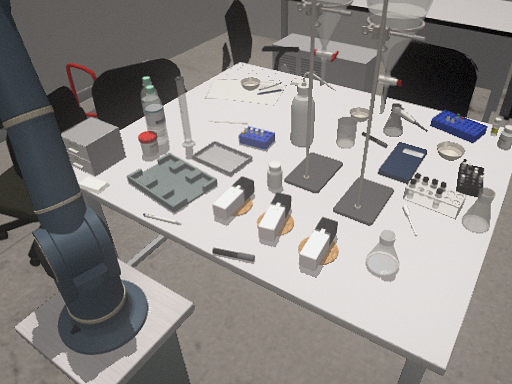

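View pics/top0.png

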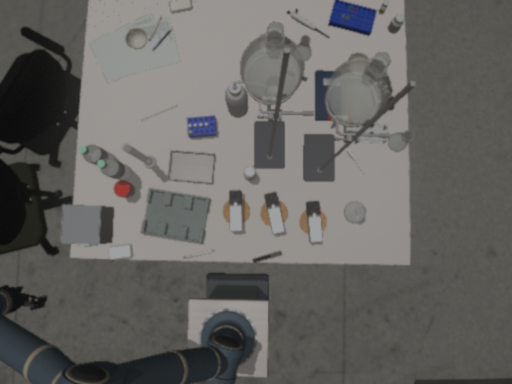

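The scene view shows three cases on orange mats at about (235,200), (275,217) and (320,240). The grey tray is at (172,182), the steel tray at (222,157), the bottle at (274,177), the flask at (383,255) and the cylinder at (185,115). Two ring stands with rods stand behind the cases. Next I'll measure these positions.

```bash
cat > h.py <<'E'
import numpy as np,cv2
from scipy.spatial.transform import Rotation as R
from rig import env
def ray(n,uv):
    c=env.calibration(n); uv=np.atleast_2d(np.array(uv,float))
    K=c['mtx']; xd=(uv-[K[0,2],K[1,2]])/K[0,0]; x=xd.copy()
    for _ in range(20): x=xd/(1+c['k1']*(x**2).sum(1,keepdims=True))
    d=np.c_[x[:,0],-x[:,1],-np.ones(len(x))]
    return c['origin'],R.from_quat(c['orientation']).apply(d)
def onz(n,uv,z):
    o,d=ray(n,uv); return o+d*((z-o[2])/d[:,2])[:,None]
def cloud(n,dep):
    v,u=np.mgrid[:384,:512]; o,d=ray(n,np.c_[u.ravel(),v.ravel()])
    P=o+d*dep.reshape(-1,1); P[dep.ravel()==0]=np.nan
    return P.reshape(384,512,3)
def proj(n,P):
    c=env.calibration(n);P=np.atleast_2d(P); q=R.from_quat(c['orientation']).inv().apply(P-c['origin'])
    s=np.c_[q[:,0],-q[:,1]]/-q[:,2:3]; s=s*(1+c['k1']*(s**2).sum(1,keepdims=True))
    return s*c['mtx'][0,0]+c['mtx'][:2,2]
E
python3 - <<'E'
from h import *
I=np.load('pics/top0c.npy');d=np.load('pics/top0.npy')
P=cloud('top',d); 
tab=P[(P[...,2]<.02)&(P[...,2]>-.02)]; print('table z',np.median(tab[:,2]))
# case tops: height ~52mm
m=((P[...,2]>.04)&(P[...,2]<.065)).astype(np.uint8); m[:185]=0; m[245:]=0;m[:,:215]=0;m[:,335:]=0
cs,_=cv2.findContours(m,cv2.RETR_EXTERNAL,cv2.CHAIN_APPROX_NONE)
for c in cs:
    if len(c)<20: continue
    mm=np.zeros_like(m);cv2.drawContours(mm,[c],-1,1,-1); q=P[(mm&m)>0]
    r=cv2.minAreaRect((q[:,:2]*1000).astype(np.float32))
    b=I[(mm&m)>0].mean(1)<90
    wv=q[~b].mean(0);bv=q[b].mean(0)
    print('case',r,'z',np.median(q[:,2]),'cap dir deg',np.degrees(np.arctan2(*(bv-wv)[1::-1])))
def crop(n,I,u0,u1,v0,v1,s):
    cv2.imwrite(n,cv2.resize(I[v0:v1,u0:u1,::-1],None,fx=s,fy=s,interpolation=cv2.INTER_CUBIC))
crop('pics/t1.png',I,110,400,110,260,2.75)
S=np.load('pics/scene0c.npy');crop('pics/s1.png',S,100,420,60,290,2.5)
# everything above table in workspace
Q=P.reshape(-1,3);k=(Q[:,0]>.3)&(Q[:,0]<1)&(Q[:,1]>-.6)&(Q[:,1]<.5)
E
```

```text
table z 0.0007255272328456908
case ((467.8587646484375, -330.9666442871094), (160.04364013671875, 48.61505889892578), 5.833321571350098) z 0.051797152731568374 cap dir deg 6.352972627691102
case ((498.39306640625, -173.51171875), (159.49266052246094, 47.898902893066406), 13.208267211914062) z 0.05174859304444368 cap dir deg 13.147080465377314
case ((502.6342468261719, -20.72747230529785), (156.61221313476562, 47.68204116821289), 1.2634955644607544) z 0.05180851501554873 cap dir deg 1.1344764096448898
```

View pics/t1.png

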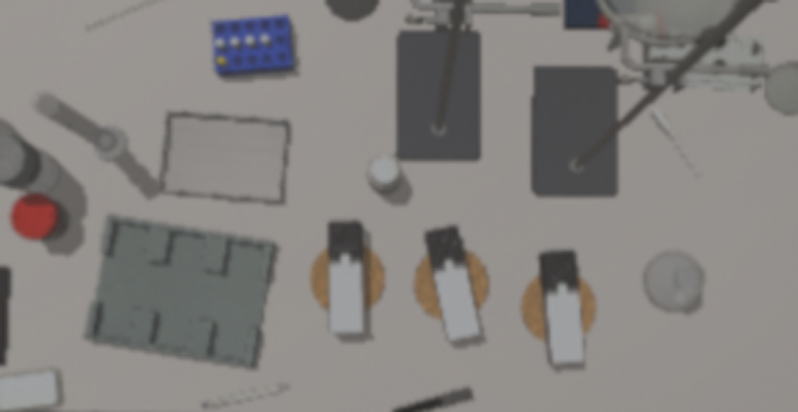

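View pics/s1.png

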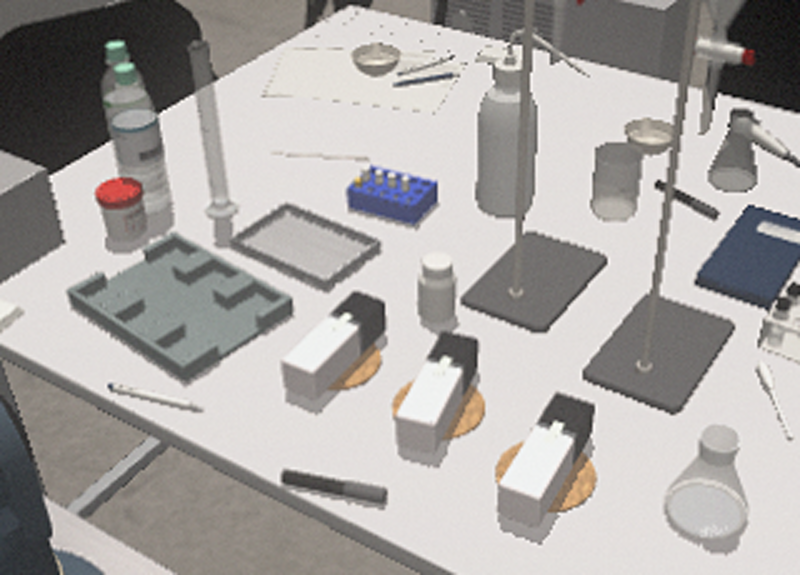

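Run:
```python
from h import *
I=np.load('pics/top0c.npy');d=np.load('pics/top0.npy');P=cloud('top',d)
S=np.load('pics/scene0c.npy');ds=np.load('pics/scene0.npy');PS=cloud('scene',ds)
hsv=cv2.cvtColor(I,cv2.COLOR_RGB2HSV)
print('tray col',I[215,175],hsv[215,175],'steel',I[167,192])
m=((hsv[...,1]>18)&(hsv[...,0]>60)&(hsv[...,0]<110)&(hsv[...,2]<140)).astype(np.uint8); m[:180]=0;m[250:]=0;m[:,:135]=0;m[:,215:]=0
m=cv2.morphologyEx(m,cv2.MORPH_OPEN,np.ones((3,3)));cs,_=cv2.findContours(m,0,1);c=max(cs,key=cv2.contourArea)
q=onz('top',c[:,0,:],.026)[:,:2]; print('tray colour',cv2.minAreaRect((q*1000).astype(np.float32)))
for z0,z1 in((.016,.035),):
  for nm,PP in(('top',P),('scene',PS)):
    k=(PP[...,2]>z0)&(PP[...,2]<z1)&(PP[...,0]>.33)&(PP[...,0]<.62)&(PP[...,1]>.08)&(PP[...,1]<.42)
    q=PP[k]; print(nm,'tray depth',cv2.minAreaRect((q[:,:2]*1000).astype(np.float32)),len(q))
for nm,PP in(('top',P),('scene',PS)):
    k=(PP[...,2]>.008)&(PP[...,2]<.03)&(PP[...,0]>.58)&(PP[...,0]<.78)&(PP[...,1]>.06)&(PP[...,1]<.29)
    q=PP[k]; print(nm,'steel',cv2.minAreaRect((q[:,:2]*1000).astype(np.float32)),len(q))
# tall objects by height in scene+top (grid list)
A=np.vstack([P.reshape(-1,3),PS.reshape(-1,3)]);A=A[np.isfinite(A[:,0])]
k=(A[:,0]>.3)&(A[:,0]<1.05)&(A[:,1]>-.65)&(A[:,1]<.65)&(A[:,2]>.03);A=A[k]
g={}
for p in A:
    g.setdefault((int(np.floor(p[0]*20)),int(np.floor(p[1]*20))),[]).append(p[2])
for i in range(20,5,-1):
    print('%.2f'%(i/20),' '.join('%4d'%(max(g[(i,j)])*1000) if (i,j) in g else '   .' for j in range(12,-14,-1)))
print('y from .60 left desc by .05')
```

```text
tray col [101 106 103] [ 72  12 106] steel [143 140 137]Traceback (most recent call last):
  File "<stdin>", line 7, in <module>
ValueError: max() iterable argument is empty
```

```bash
cat > m.py <<'E'
from h import *
I=np.load('pics/top0c.npy');d=np.load('pics/top0.npy');P=cloud('top',d)
S=np.load('pics/scene0c.npy');ds=np.load('pics/scene0.npy');PS=cloud('scene',ds)
g0=I.max(2).astype(int)
m=((g0<122)).astype(np.uint8); m[:180]=0;m[250:]=0;m[:,:138]=0;m[:,215:]=0
m=cv2.morphologyEx(m,cv2.MORPH_OPEN,np.ones((5,5)));cs,_=cv2.findContours(m,0,1);c=max(cs,key=cv2.contourArea)
q=onz('top',c[:,0,:],.02)[:,:2]; print('tray colour',cv2.minAreaRect((q*1000).astype(np.float32)))
for nm,PP in(('top',P),('scene',PS)):
    k=(PP[...,2]>.016)&(PP[...,2]<.035)&(PP[...,0]>.33)&(PP[...,0]<.60)&(PP[...,1]>.08)&(PP[...,1]<.40)
    q=PP[k]; print(nm,'tray depth',cv2.minAreaRect((q[:,:2]*1000).astype(np.float32)),len(q),np.percentile(q[:,2],[5,50,95]))
    k=(PP[...,2]>.008)&(PP[...,2]<.03)&(PP[...,0]>.60)&(PP[...,0]<.78)&(PP[...,1]>.06)&(PP[...,1]<.29)
    q=PP[k]; print(nm,'steel',cv2.minAreaRect((q[:,:2]*1000).astype(np.float32)),len(q))
A=np.vstack([P.reshape(-1,3),PS.reshape(-1,3)]);A=A[np.isfinite(A[:,0])]
k=(A[:,0]>.2)&(A[:,0]<1.1)&(A[:,1]>-.7)&(A[:,1]<.7)&(A[:,2]>.03);A=A[k]
g={}
for p in A:
    g.setdefault((int(np.floor(p[0]*20)),int(np.floor(p[1]*20))),[]).append(p[2])
for i in range(20,3,-1):
    print('%.2f'%(i/20),' '.join('%4d'%(max(g[(i,j)])*1000) if (i,j) in g else '   .' for j in range(12,-14,-1)))
E
python3 m.py
```

```text
tray colour ((480.3621826171875, 217.08114624023438), (257.2239990234375, 186.09274291992188), 81.88219451904297)
top tray depth ((456.1048278808594, 257.68695068359375), (313.95330810546875, 245.1631622314453), 82.07032775878906) 851 [0.01863037 0.02580845 0.03109818]
top steel ((693.6742553710938, 178.87454223632812), (209.9268035888672, 167.83184814453125), 86.65286254882812) 174
scene tray depth ((466.6106262207031, 241.00234985351562), (267.4381103515625, 313.662109375), 0.9843086004257202) 1099 [0.01720872 0.02514629 0.02970094]
scene steel ((689.7254638671875, 165.05111694335938), (186.4401092529297, 149.53724670410156), 86.85526275634766) 330
1.00    .    .    .    .    .    .    .    .    .    .    .    .    .    .    .   98  100    .    .    .    .    .    .    .   55   57
0.95    .    .    .    .    .    .    .    .    .    .    .    .    .  227  172   95  100    .    .    .    .    .    .    .   51   54
0.90    .    .    .    .    .    .    .    .    .    .    .    .  228  282  278  258    .    .    .    .    .    .    .    .   46   33
0.85    .    .    .    .    .    .  
[... 1153 characters left out ...]
    .  111  111    .    .
0.40  133  133  131  132    .   31   33   35    .   33   30    .   50   58    .    .   58   56    .   61   56    .    .    .    .    .
0.35  133  130  132  132    .    .    .   32   30   33   32    .    .    .    .    .    .    .    .   57   57    .    .    .    .    .
0.30    .    .    .    .    .    .    .    .    .    .    .    .    .    .    .    .    .    .    .    .    .    .    .    .    .    .
0.25    .    .    .    .    .    .    .    .    .    .    .    .    .    .    .    .    .    .    .    .    .    .    .    .    .    .
0.20  457  312  605  635  621    .    .    .    .    .    .    .    .    .    .    .    .    .    .    .    .    .    .    .    .    .
```

```bash
cat > m2.py <<'E'
from h import *
I=np.load('pics/top0c.npy');d=np.load('pics/top0.npy');P=cloud('top',d)
S=np.load('pics/scene0c.npy');ds=np.load('pics/scene0.npy');PS=cloud('scene',ds)
for nm,PP in(('top',P),('scene',PS)):
  for lab,z0,z1,b in(('tray',.013,.034,(.33,.62,.05,.42)),('steel',.008,.03,(.58,.8,.05,.3))):
    k=((PP[...,2]>z0)&(PP[...,2]<z1)&(PP[...,0]>b[0])&(PP[...,0]<b[1])&(PP[...,1]>b[2])&(PP[...,1]<b[3])).astype(np.uint8)
    k2=cv2.dilate(k,np.ones((3,3))) ; n,L,st,_=cv2.connectedComponentsWithStats(k2)
    j=1+np.argmax(st[1:,4]); q=PP[(L==j)&(k>0)]
    print(nm,lab,cv2.minAreaRect((q[:,:2]*1000).astype(np.float32)),len(q))
print('cyl foot',onz('scene',[[100+222/2.5,60+211/2.5]],0),'top via top image', onz('top',[[110+47/2.75,110+102/2.75]],.263),'foot top img',onz('top',[[110+108/2.75,110+143/2.75]],0.005))
# steel corners, in top pic rim z=.018
print(onz('top',[[110+u/2.75,110+v/2.75] for u,v in((165,113),(289,124),(281,202),(161,192))],.018))
print('tray corners',onz('top',[[110+u/2.75,110+v/2.75] for u,v in((108,216),(277,242),(256,366),(86,338))],.026))
print('rod bases',onz('top',[[110+u/2.75,110+v/2.75] for u,v in((438,128),(577,166))],.015))
E
python3 m2.py
python3 - <<'E'
import sys; sys.path.insert(0,'.')
from h import *
I=np.load('pics/top0c.npy')
cv2.imwrite('pics/t2.png',cv2.resize(I[140:250,110:270,::-1],None,fx=5,fy=5,interpolation=cv2.INTER_CUBIC))
E
```

```text
top tray ((519.6561889648438, 214.89111328125), (246.0277099609375, 106.41168975830078), 81.56645965576172) 482
top steel ((676.8270263671875, 168.60110473632812), (187.49069213867188, 129.85231018066406), 86.71675872802734) 100
scene tray ((436.5757751464844, 227.61517333984375), (253.2667236328125, 99.09898376464844), 83.09723663330078) 654
scene steel ((689.7254638671875, 165.05111694335938), (186.4401092529297, 149.53724670410156), 86.85526275634766) 326
cyl foot [[0.69480434 0.33401529 0.        ]] top via top image [[0.70261431 0.33724271 0.263     ]] foot top img [[0.69757851 0.33772775 0.005     ]]
[[0.74147133 0.25100519 0.018     ]
 [0.72802829 0.06710268 0.018     ]
 [0.61236389 0.07540485 0.018     ]
 [0.62393481 0.25207159 0.018     ]]
tray corners [[0.58639145 0.32639598 0.026     ]
 [0.55306995 0.07846997 0.026     ]
 [0.37417189 0.10354596 0.026     ]
 [0.4089278  0.35095552 0.026     ]]
rod bases [[ 0.72663612 -0.15214834  0.015     ]
 [ 0.67410741 -0.35728308  0.015     ]]
```

View pics/t2.png

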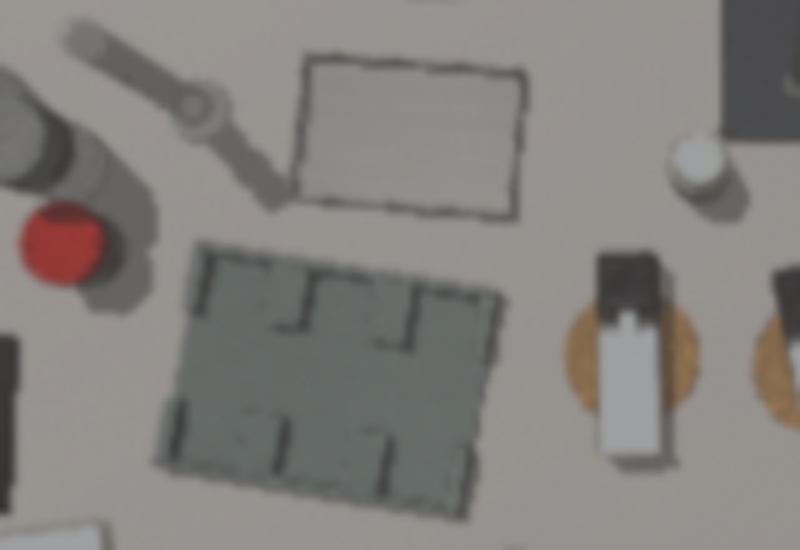

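```bash
cat >> h.py <<'E'
def tgt(yaw): 
    y=np.radians(yaw);c,s=np.cos(y),np.sin(y)
    return R.from_matrix(np.array([[c,0,-s],[s,0,c],[0,-1,0]]))
def delta(pos,yaw,flip=False,st=None):
    st=st or env.sense(); T=R.from_quat(st['eef_rot']); G=tgt(yaw+(180 if flip else 0))
    return np.round(T.inv().apply(np.array(pos)-st['tool_pos'])*100,2), np.round(np.degrees((T.inv()*G).as_rotvec()),2)
E
python3 - <<'E'
from h import *
s=env.sense();T=R.from_quat(s['eef_rot']);print(T.as_matrix().round(3))
for f in(0,1): print(delta([.5026,-.0207,.16],1.2,f),delta([.5026,-.0207,.01],1.2,f))
I=np.load('pics/top0c.npy')
print('bottle',onz('top',[[110+698/5,140+158/5]],.084),onz('scene',[[100+437/2.5,60+322/2.5]],0),'flask',onz('top',[[355,212]],.11))
E
```

```text
[[ 0.955 -0.     0.297]
 [-0.297 -0.002  0.955]
 [ 0.    -1.    -0.002]]
(array([ 48.61,   7.13, -54.47]), array([ 1.000e-01, -1.849e+01, -1.000e-02])) (array([ 48.61,  22.13, -54.45]), array([ 1.000e-01, -1.849e+01, -1.000e-02]))
(array([ 48.61,   7.13, -54.47]), array([2.0000e-02, 1.6151e+02, 1.4000e-01])) (array([ 48.61,  22.13, -54.45]), array([2.0000e-02, 1.6151e+02, 1.4000e-01]))
bottle [[ 0.65311034 -0.07551645  0.084     ]] [[ 0.63543282 -0.08613667  0.        ]] flask [[ 0.50410163 -0.47414653  0.11      ]]
```

servo_tool(series=[[48.6, 4, -54.5, 0, -18.5, 0], [48.6, 4, -54.5, 0, -18.5, 0], [48.6, 4, -54.5, 0, -18.5, 0], [48.6, 4, -54.5, 0, -18.5, 0], [48.6, 4, -54.5, 0, -18.5, 0], [48.6, 4, -54.5, 0, -18.5, 0], [48.6, 4, -54.5, 0, -18.5, 0], [48.6, 4, -54.5, 0, -18.5, 0], [48.6, 4, -54.5, 0, -18.5, 0], [48.6, 4, -54.5, 0, -18.5, 0], [48.6, 4, -54.5, 0, -18.5, 0], [48.6, 4, -54.5, 0, -18.5, 0]], grip=-1)

```text
time_s: 1.3
tool_pos: [0.4487, 0.0971, 0.1984]
eef_rot: [-0.707, -0.008, 0.007, 0.707]
wrist_force: [1.0, -0.2, 0.4]
width: 1.003
```

```bash
python3 -c "
from h import *
s=env.sense();print(s['time_s'],s['tool_pos'],s['q'].round(2));print(delta([.5026,-.0207,.07],1.2),delta([.5026,-.0207,.01],1.2))"
```

```text
1.3 [0.44865243 0.09711948 0.19838256] [-0.48  0.15  0.19  2.07 -0.04  0.92  1.33]
(array([  5.14,  12.84, -11.9 ]), array([-0.02,  0.02,  0.01])) (array([  5.14,  18.84, -11.9 ]), array([-0.02,  0.02,  0.01]))
```

servo_tool(series=[[5.1, 10, -11.9, 0, 0, 0], [5.1, 10, -11.9, 0, 0, 0], [5.1, 10, -11.9, 0, 0, 0], [5.1, 10, -11.9, 0, 0, 0], [5.1, 10, -11.9, 0, 0, 0], [5.1, 10, -11.9, 0, 0, 0]])

```text
time_s: 1.9
tool_pos: [0.5018, -0.0177, 0.0987]
eef_rot: [-0.707, -0.008, 0.008, 0.707]
wrist_force: [-0.4, 0.4, 0.4]
width: 0.999
```

Run:
```python
from h import *
s=env.sense();print(s['time_s'],s['tool_pos'],s['q'].round(2));print(delta([.5026,-.0207,.010],1.2))
p,d=env.snapshot('scene');cv2.imwrite('pics/s2.png',cv2.resize(p[130:290,180:360,::-1],None,fx=4,fy=4))
```

```text
1.9 [ 0.50180136 -0.01766837  0.09872043] [-0.25  0.36  0.24  2.08 -0.13  0.71  1.67]
(array([ 0.08,  8.87, -0.31]), array([-0.05,  0.07, -0.01]))
```

View pics/s2.png

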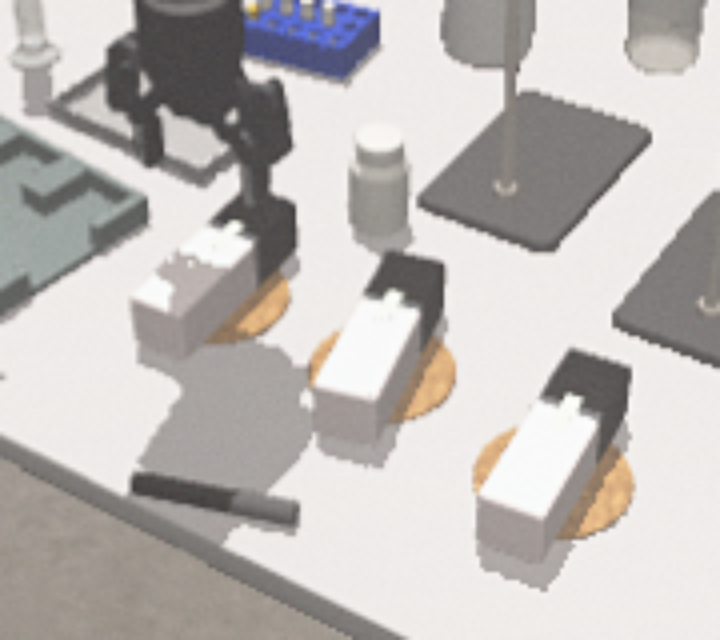

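The gripper straddles the leftmost case, with its fingers at about (140,150) and (262,165) in the crop. I'll go down and close.

servo_tool(series=[[0.1, 4.5, -0.2, 0, 0, 0], [0.1, 8.5, -0.2, 0, 0, 0], [0.1, 8.8, -0.2, 0, 0, 0], [0.1, 8.8, -0.2, 0, 0, 0]])

```text
time_s: 2.35
tool_pos: [0.503, -0.0195, 0.0111]
eef_rot: [-0.707, -0.008, 0.008, 0.707]
wrist_force: [1.5, 0.5, -0.1]
width: 1.0
```

servo_tool(series=[[0, 0, 0, 0, 0, 0], [0, 0, 0, 0, 0, 0], [0, 0, 0, 0, 0, 0], [0, 0, 0, 0, 0, 0], [0, 0, 0, 0, 0, 0], [0, 0, 0, 0, 0, 0], [0, 0, 0, 0, 0, 0]], grip=1)

```text
time_s: 3.05
tool_pos: [0.5045, -0.021, 0.0125]
eef_rot: [-0.707, -0.009, 0.006, 0.707]
wrist_force: [-0.3, 0.4, 8.1]
width: 0.553
```

```bash
cat > st.py <<'E'
from h import *
s=env.sense();T=R.from_quat(s['eef_rot'])
print(s['time_s'],s['tool_pos'].round(4),'F',s['wrist_force'].round(2),'M tool',T.inv().apply(s['ft_torque']).round(4),'w',round(s['width'],3),'q',s['q'].round(2),'ydir',T.as_matrix()[:,1].round(3))
E
python3 st.py
```

```text
3.05 [ 0.5045 -0.021   0.0125] F [-0.33  0.43  8.14] M tool [-0.2252 -0.0671  0.1837] w 0.553 q [-0.2   0.51  0.2   2.12 -0.19  0.52  1.74] ydir [ 0.004  0.    -1.   ]
```

servo_tool(series=[[0, -2, 0, 0, 0, 0], [0, -6, 0, 0, 0, 0], [0, -11, 0, 0, 0, 0], [0, -15, 0, 0, 0, 0], [0, -17, 0, 0, 0, 0], [0, -17, 0, 0, 0, 0], [0, -17, 0, 0, 0, 0]])

```text
time_s: 3.75
tool_pos: [0.5018, -0.0207, 0.1798]
eef_rot: [-0.707, -0.007, 0.008, 0.707]
wrist_force: [-0.6, -0.1, -5.8]
width: 0.557
```

```bash
python3 st.py
```

```text
3.75 [ 0.5018 -0.0207  0.1798] F [-0.62 -0.09 -5.75] M tool [0.0148 0.0188 0.0471] w 0.557 q [-0.28  0.25  0.28  2.01 -0.09  0.9   1.64] ydir [-0.001  0.    -1.   ]
```

servo_tool(series=[[0, 0, 0, 0, 0, 8], [0, 0, 0, 0, 0, 16], [0, 0, 0, 0, 0, 20], [0, 0, 0, 0, 0, 20], [0, 0, 0, 0, 0, 20], [0, 0, 0, 0, 0, 20], [0, 0, 0, 0, 0, 20], [0, 0, 0, 0, 0, 20], [0, 0, 0, 0, 0, 12], [0, 0, 0, 0, 0, 4], [0, 0, 0, 0, 0, 0], [0, 0, 0, 0, 0, 0]])

```text
time_s: 4.95
tool_pos: [0.5, -0.021, 0.181]
eef_rot: [-0.707, -0.007, 0.008, 0.708]
wrist_force: [-0.6, -0.8, -5.2]
width: 0.555
```

servo_tool(series=[[0, 0, 0, 0, 0, 0], [0, 0, 0, 0, 0, 0], [0, 0, 0, 0, 0, 0]])

```text
time_s: 5.25
tool_pos: [0.5038, -0.0208, 0.1803]
eef_rot: [0.707, 0.007, -0.008, -0.707]
wrist_force: [0.9, 0.2, -4.8]
width: 0.554
```

```bash
python3 st.py
```

```text
5.25 [ 0.5038 -0.0208  0.1803] F [ 0.93  0.18 -4.82] M tool [0.0046 0.0347 0.1066] w 0.554 q [-0.28  0.25  0.29  2.   -0.09  0.9   1.64] ydir [-0.001 -0.    -1.   ]
```

servo_tool(series=[[0, 0, 0, 0, 0, 0], [0, 0, 0, 0, 0, 0], [0, 0, 0, 0, 0, 0]])

```text
time_s: 5.55
tool_pos: [0.503, -0.0208, 0.1802]
eef_rot: [0.707, 0.007, -0.008, -0.707]
wrist_force: [0.0, 0.3, -5.4]
width: 0.554
```

```bash
python3 st.py
```

```text
5.55 [ 0.503  -0.0208  0.1802] F [ 0.01  0.31 -5.43] M tool [-0.0275  0.0139  0.0554] w 0.554 q [-0.28  0.25  0.29  2.   -0.09  0.9   1.64] ydir [-0.001 -0.    -1.   ]
```

servo_tool(series=[[0, 0, 0, 0, 0, -8], [0, 0, 0, 0, 0, -16], [0, 0, 0, 0, 0, -20], [0, 0, 0, 0, 0, -20], [0, 0, 0, 0, 0, -20], [0, 0, 0, 0, 0, -20], [0, 0, 0, 0, 0, -20], [0, 0, 0, 0, 0, -20], [0, 0, 0, 0, 0, -14], [0, 0, 0, 0, 0, -8], [0, 0, 0, 0, 0, -2], [0, 0, 0, 0, 0, 0]])

```text
time_s: 6.75
tool_pos: [0.5061, -0.0205, 0.1809]
eef_rot: [0.707, 0.008, -0.007, -0.707]
wrist_force: [-0.5, -0.7, -4.3]
width: 0.554
```

servo_tool(series=[[0, 0, 0, 0, 0, 0], [0, 0, 0, 0, 0, 0], [0, 0, 0, 0, 0, 0], [0, 0, 0, 0, 0, 0]])

```text
time_s: 7.15
tool_pos: [0.5024, -0.0208, 0.1805]
eef_rot: [-0.707, -0.007, 0.007, 0.707]
wrist_force: [-1.0, -1.2, -4.5]
width: 0.555
```

```bash
python3 st.py
```

```text
7.15 [ 0.5024 -0.0208  0.1805] F [-0.97 -1.21 -4.46] M tool [-0.0276 -0.0243 -0.1376] w 0.555 q [-0.29  0.25  0.29  2.01 -0.09  0.9   1.64] ydir [ 0.  0. -1.]
```

servo_tool(series=[[0, 0, 0, 0, 0, 0], [0, 0, 0, 0, 0, 0]])

```text
time_s: 7.35
tool_pos: [0.5028, -0.0208, 0.1806]
eef_rot: [-0.707, -0.008, 0.007, 0.707]
wrist_force: [1.5, 0.6, -5.1]
width: 0.556
```

```bash
python3 st.py
```

```text
7.35 [ 0.5028 -0.0208  0.1806] F [ 1.47  0.65 -5.11] M tool [-0.0219  0.0431  0.0549] w 0.556 q [-0.29  0.25  0.29  2.01 -0.09  0.9   1.64] ydir [ 0.  0. -1.]
```

```bash
cat > avg.py <<'E'
from h import *
import sys
n=int(sys.argv[1]) if len(sys.argv)>1 else 10
M=[];F=[]
for i in range(n):
    if i: env.snapshot('top')
    s=env.sense();T=R.from_quat(s['eef_rot']);M.append(T.inv().apply(s['ft_torque']));F.append(s['wrist_force'])
M=np.array(M);F=np.array(F)
print(s['time_s'],s['tool_pos'].round(4),'w',round(s['width'],3));print('Mz',M[:,2].round(3));print('mean M',M.mean(0).round(4),'sd',M.std(0).round(3),'F',F.mean(0).round(2),F.std(0).round(2),'corr Mz,Fx',np.corrcoef(M[:,2],F[:,0])[0,1].round(2), 'slope',np.polyfit(F[:,0],M[:,2],1).round(4))
E
python3 avg.py 10
```

```text
7.8 [ 0.5029 -0.0208  0.1804] w 0.555
Mz [ 0.055  0.182  0.039 -0.097 -0.253 -0.161 -0.011  0.077  0.095 -0.122]
mean M [-0.036  -0.0025 -0.0197] sd [0.058 0.029 0.128] F [ 0.57 -0.07 -5.15] [0.96 0.41 0.52] corr Mz,Fx 0.86 slope [ 0.1143 -0.0848]
```

```bash
cat > avg.py <<'E'
from h import *
import sys
n=int(sys.argv[1]) if len(sys.argv)>1 else 10
M=[];F=[];J=[];V=[]
for i in range(n):
    if i: env.snapshot('top')
    s=env.sense();T=R.from_quat(s['eef_rot']);M.append(T.inv().apply(s['ft_torque']));F.append(T.inv().apply(s['wrist_force']));J.append(s['joint_torque']);V.append(s['joint_vel'])
M=np.array(M);F=np.array(F);J=np.array(J);V=np.array(V)
print(s['time_s'],s['tool_pos'].round(4),'w',round(s['width'],3));print('Mz',M[:,2].round(3));print('Fx',F[:,0].round(2));print('J6',J[:,5].round(3))
print('mean M',M.mean(0).round(4),'sd',M.std(0).round(3),'F',F.mean(0).round(2),F.std(0).round(2),'J6',J[:,5].mean().round(4),J[:,5].std().round(4),'v',abs(V).max().round(4))
if n>3: print('corr',np.corrcoef(M[:,2],F[:,0])[0,1].round(2), 'slope',np.polyfit(F[:,0],M[:,2],1).round(4), 'Mz-.114Fx',(M[:,2]-.114*F[:,0]).mean().round(4),(M[:,2]-.114*F[:,0]).std().round(4))
E
python3 avg.py 8
```

```text
8.15 [ 0.5029 -0.0208  0.1804] w 0.555
Mz [-0.122 -0.211 -0.138 -0.055  0.104 -0.024 -0.221 -0.168]
Fx [-0.01 -1.4  -0.04  0.74  0.74  0.37 -0.33  0.03]
J6 [0.044 0.041 0.04  0.041 0.04  0.038 0.035 0.034]
mean M [-0.0116 -0.0122 -0.1042] sd [0.059 0.026 0.102] F [ 0.01  4.96 -0.2 ] [0.64 0.32 0.34] J6 0.0393 0.0031 v 0.0413
corr 0.78 slope [ 0.123  -0.1057] Mz-.114Fx -0.1056 0.0641
```

servo_tool(series=[[0, 0, 0, 0, 0, 6], [0, 0, 0, 0, 0, 12], [0, 0, 0, 0, 0, 18], [0, 0, 0, 0, 0, 20], [0, 0, 0, 0, 0, 20], [0, 0, 0, 0, 0, 20], [0, 0, 0, 0, 0, 20], [0, 0, 0, 0, 0, 20], [0, 0, 0, 0, 0, 15], [0, 0, 0, 0, 0, 9], [0, 0, 0, 0, 0, 3], [0, 0, 0, 0, 0, 0]])

```text
time_s: 9.35
tool_pos: [0.5009, -0.021, 0.181]
eef_rot: [-0.707, -0.008, 0.007, 0.707]
wrist_force: [-0.3, -0.3, -5.3]
width: 0.556
```

servo_tool(series=[[0, 0, 0, 0, 0, 0], [0, 0, 0, 0, 0, 0], [0, 0, 0, 0, 0, 0]])

```text
time_s: 9.65
tool_pos: [0.5035, -0.0207, 0.1806]
eef_rot: [0.707, 0.007, -0.008, -0.707]
wrist_force: [0.0, -0.5, -4.5]
width: 0.557
```

```bash
python3 avg.py 16
```

```text
10.4 [ 0.5029 -0.0208  0.1805] w 0.557
Mz [0.065 0.063 0.089 0.075 0.074 0.053 0.119 0.027 0.089 0.083 0.13  0.065
 0.029 0.112 0.132 0.067]
Fx [-0.   -0.66  0.24  0.01 -0.06 -0.4  -1.2  -0.44 -0.49  0.54 -0.23 -0.81
 -0.72 -0.04 -0.76 -0.1 ]
J6 [-0.033 -0.052 -0.063 -0.07  -0.073 -0.075 -0.077 -0.077 -0.078 -0.078
 -0.078 -0.078 -0.079 -0.079 -0.079 -0.079]
mean M [-0.0029  0.0022  0.0794] sd [0.032 0.033 0.031] F [-0.32  4.75  0.23] [0.43 0.53 0.39] J6 -0.0717 0.0122 v 0.0099
corr -0.03 slope [-0.0023  0.0787] Mz-.114Fx 0.1159 0.0589
```

servo_tool(series=[[0, 0, 0, 0, 0, -6], [0, 0, 0, 0, 0, -12], [0, 0, 0, 0, 0, -18], [0, 0, 0, 0, 0, -20], [0, 0, 0, 0, 0, -20], [0, 0, 0, 0, 0, -20], [0, 0, 0, 0, 0, -20], [0, 0, 0, 0, 0, -20], [0, 0, 0, 0, 0, -15], [0, 0, 0, 0, 0, -9], [0, 0, 0, 0, 0, -3], [0, 0, 0, 0, 0, 0]])

```text
time_s: 11.6
tool_pos: [0.5058, -0.0206, 0.1811]
eef_rot: [0.707, 0.008, -0.007, -0.707]
wrist_force: [-0.3, -0.1, -4.9]
width: 0.553
```

servo_tool(series=[[0, 0, 0, 0, 0, 0], [0, 0, 0, 0, 0, 0], [0, 0, 0, 0, 0, 0], [0, 0, 0, 0, 0, 0]])

```text
time_s: 12.0
tool_pos: [0.5023, -0.0208, 0.1805]
eef_rot: [-0.707, -0.008, 0.007, 0.707]
wrist_force: [-0.4, 0.3, -5.0]
width: 0.552
```

```bash
python3 avg.py 14
```

```text
12.65 [ 0.503  -0.0208  0.1804] w 0.555
Mz [-0.139 -0.087 -0.087 -0.079 -0.098 -0.018 -0.102 -0.071 -0.066 -0.069
 -0.09  -0.136 -0.094 -0.103]
Fx [-0.4   0.62 -0.07  0.07 -0.13 -0.9   0.71 -0.22 -0.1   0.45 -1.44 -0.13
 -0.28 -0.22]
J6 [0.066 0.074 0.077 0.08  0.081 0.081 0.081 0.081 0.082 0.082 0.082 0.082
 0.081 0.082]
mean M [-0.0021 -0.0104 -0.0885] sd [0.03  0.035 0.029] F [-0.14  5.01  0.04] [0.54 0.42 0.3 ] J6 0.0794 0.0042 v 0.0065
corr -0.16 slope [-0.0085 -0.0897] Mz-.114Fx -0.072 0.072
```

servo_tool(series=[[0, 5, 0, 0, 0, 0], [0, 10, 0, 0, 0, 0], [0, 14, 0, 0, 0, 0], [0, 15.8, 0, 0, 0, 0], [0, 16.3, 0, 0, 0, 0], [0, 16.8, 0, 0, 0, 0], [0, 16.8, 0, 0, 0, 0]])

```text
time_s: 13.35
tool_pos: [0.5042, -0.0208, 0.0134]
eef_rot: [-0.707, -0.008, 0.007, 0.707]
wrist_force: [-1.5, -0.3, -4.6]
width: 0.557
```

```bash
python3 st.py
```

```text
13.35 [ 0.5042 -0.0208  0.0134] F [-1.53 -0.33 -4.64] M tool [ 0.0776  0.0266 -0.2671] w 0.557 q [-0.21  0.51  0.22  2.12 -0.21  0.53  1.75] ydir [ 0.002  0.    -1.   ]
```

servo_tool(series=[[0, 0.2, 0, 0, 0, 0], [0, 0.2, 0, 0, 0, 0]])

```text
time_s: 13.55
tool_pos: [0.5045, -0.0208, 0.0125]
eef_rot: [-0.707, -0.009, 0.006, 0.707]
wrist_force: [-2.2, 0.5, 4.1]
width: 0.549
```

```bash
python3 st.py
```

```text
13.55 [ 0.5045 -0.0208  0.0125] F [-2.24  0.49  4.12] M tool [-0.1735  0.0556  0.3296] w 0.549 q [-0.21  0.51  0.22  2.12 -0.21  0.52  1.75] ydir [ 0.004  0.001 -1.   ]
```

servo_tool(series=[[0, 0, 0, 0, 0, 0], [0, 0, 0, 0, 0, 0], [0, 0, 0, 0, 0, 0], [0, -1, 0, 0, 0, 0], [0, -5, 0, 0, 0, 0], [0, -10, 0, 0, 0, 0], [0, -10, 0, 0, 0, 0]], grip=-1)

```text
time_s: 14.25
tool_pos: [0.5075, -0.0211, 0.1168]
eef_rot: [-0.707, -0.012, 0.003, 0.707]
wrist_force: [1.7, 0.3, 0.4]
width: 0.998
```

```bash
python3 st.py; python3 -c "
from h import *
print(delta([.4984,-.1735,.1],13.2),delta([.4984,-.1735,.011],13.2))"
```

```text
14.25 [ 0.5075 -0.0211  0.1168] F [1.65 0.32 0.4 ] M tool [-0.028  -0.0298 -0.0964] w 0.998 q [-0.28  0.34  0.29  2.06 -0.14  0.75  1.69] ydir [ 0.013  0.001 -1.   ]
(array([ -1.25,   1.65, -15.22]), array([  0.03, -12.02,   0.74])) (array([ -1.36,  10.55, -15.22]), array([  0.03, -12.02,   0.74]))
```

servo_tool(series=[[-0.2, -1, -4, 0, -3, 0], [-0.4, -1, -8, 0, -6, 0], [-0.7, 0, -12, 0, -9, 0], [-0.9, 1.6, -15.2, 0, -12, 0], [-0.9, 1.6, -15.2, 0, -12, 0], [-0.9, 1.6, -15.2, 0, -12, 0], [-0.9, 1.6, -15.2, 0, -12, 0]])

```text
time_s: 14.95
tool_pos: [0.4975, -0.1717, 0.0947]
eef_rot: [-0.702, -0.082, 0.082, 0.703]
wrist_force: [0.6, 0.3, -1.1]
width: 1.0
```

```bash
python3 st.py
python3 - <<'E'
from h import *
print(delta([.4984,-.1735,.011],13.2))
p,d=env.snapshot('scene');cv2.imwrite('pics/s3.png',cv2.resize(p[130:290,180:360,::-1],None,fx=4,fy=4))
E
```

```text
14.95 [ 0.4975 -0.1717  0.0947] F [ 0.59  0.27 -1.07] M tool [-0.0156  0.0028  0.0285] w 1.0 q [ 0.04  0.4   0.27  2.03 -0.16  0.73  2.21] ydir [ 0.     0.001 -1.   ]
(array([ 0.04,  8.37, -0.2 ]), array([-0.04,  0.08,  0.03]))
```

View pics/s3.png

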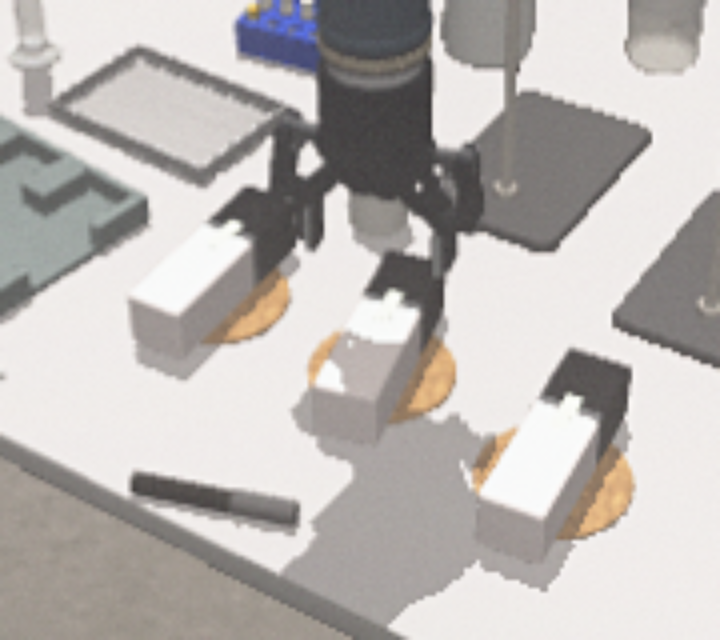

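The rattling case lies back on its mat at (215,270), and the gripper straddles the middle case at (380,345).

servo_tool(series=[[0.1, 4.5, -0.1, 0, 0, 0], [0.1, 8, -0.1, 0, 0, 0], [0.1, 8.4, -0.1, 0, 0, 0], [0.1, 8.4, -0.1, 0, 0, 0]])

```text
time_s: 15.4
tool_pos: [0.4984, -0.1727, 0.0104]
eef_rot: [-0.702, -0.081, 0.082, 0.703]
wrist_force: [-0.3, -0.3, -0.6]
width: 1.001
```

servo_tool(series=[[0, 0, 0, 0, 0, 0], [0, 0, 0, 0, 0, 0], [0, 0, 0, 0, 0, 0], [0, 0, 0, 0, 0, 0], [0, 0, 0, 0, 0, 0]], grip=1)

```text
time_s: 15.9
tool_pos: [0.4997, -0.1741, 0.0122]
eef_rot: [0.703, 0.082, -0.08, -0.702]
wrist_force: [-0.7, 0.2, 8.2]
width: 0.551
```

```bash
python3 st.py
```

```text
15.9 [ 0.4997 -0.1741  0.0122] F [-0.7   0.18  8.17] M tool [ 0.1467 -0.0206  0.1582] w 0.551 q [ 0.08  0.54  0.22  2.07 -0.22  0.55  2.26] ydir [ 0.003 -0.001 -1.   ]
```

servo_tool(series=[[0, -2, 0, 0, 0, 0], [0, -6, 0, 0, 0, 0], [0, -11, 0, 0, 0, 0], [0, -15, 0, 0, 0, 0], [0, -17, 0, 0, 0, 0], [0, -17, 0, 0, 0, 0]])

```text
time_s: 16.5
tool_pos: [0.4999, -0.1742, 0.1836]
eef_rot: [0.703, 0.084, -0.079, -0.702]
wrist_force: [0.5, -0.2, -4.7]
width: 0.552
```

servo_tool(series=[[0, 0, 0, 0, 0, 6], [0, 0, 0, 0, 0, 12], [0, 0, 0, 0, 0, 18], [0, 0, 0, 0, 0, 20], [0, 0, 0, 0, 0, 20], [0, 0, 0, 0, 0, 20], [0, 0, 0, 0, 0, 20], [0, 0, 0, 0, 0, 20], [0, 0, 0, 0, 0, 15], [0, 0, 0, 0, 0, 9], [0, 0, 0, 0, 0, 3], [0, 0, 0, 0, 0, 0]])

```text
time_s: 17.7
tool_pos: [0.4962, -0.1748, 0.1812]
eef_rot: [-0.702, -0.081, 0.08, 0.703]
wrist_force: [-0.1, -0.6, -4.7]
width: 0.555
```

servo_tool(series=[[0, 0, 0, 0, 0, 0], [0, 0, 0, 0, 0, 0], [0, 0, 0, 0, 0, 0], [0, 0, 0, 0, 0, 0]])

```text
time_s: 18.1
tool_pos: [0.499, -0.1733, 0.1803]
eef_rot: [0.702, 0.082, -0.082, -0.702]
wrist_force: [0.1, 0.5, -4.8]
width: 0.558
```

```bash
python3 avg.py 12
```

```text
18.65 [ 0.4984 -0.1737  0.1804] w 0.554
Mz [-0.025 -0.002  0.011  0.011 -0.004  0.049 -0.008  0.003 -0.019 -0.007
  0.011 -0.04 ]
Fx [ 0.23 -0.2  -0.21  1.05 -1.03  1.65  0.17  0.16  0.1  -0.32 -0.28 -0.26]
J6 [0.017 0.012 0.009 0.007 0.006 0.006 0.005 0.005 0.004 0.004 0.004 0.004]
mean M [-0.0131 -0.0075 -0.0017] sd [0.028 0.029 0.021] F [ 0.09  4.22 -0.16] [0.66 0.32 0.7 ] J6 0.007 0.0037 v 0.0051
corr 0.58 slope [ 0.0187 -0.0034] Mz-.114Fx -0.0117 0.0652
```

servo_tool(series=[[0, 0, 0, 0, 0, -6], [0, 0, 0, 0, 0, -12], [0, 0, 0, 0, 0, -18], [0, 0, 0, 0, 0, -20], [0, 0, 0, 0, 0, -20], [0, 0, 0, 0, 0, -20], [0, 0, 0, 0, 0, -20], [0, 0, 0, 0, 0, -20], [0, 0, 0, 0, 0, -15], [0, 0, 0, 0, 0, -9], [0, 0, 0, 0, 0, -3], [0, 0, 0, 0, 0, 0]])

```text
time_s: 19.85
tool_pos: [0.5011, -0.1727, 0.181]
eef_rot: [0.703, 0.082, -0.083, -0.702]
wrist_force: [0.3, -0.2, -4.7]
width: 0.555
```

servo_tool(series=[[0, 0, 0, 0, 0, 0], [0, 0, 0, 0, 0, 0], [0, 0, 0, 0, 0, 0], [0, 0, 0, 0, 0, 0]])

```text
time_s: 20.25
tool_pos: [0.4976, -0.1741, 0.1805]
eef_rot: [-0.702, -0.081, 0.081, 0.703]
wrist_force: [0.9, -0.9, -4.1]
width: 0.558
```

```bash
python3 avg.py 10
python3 - <<'E'
from h import *
print(delta([.4689,.1306,.18],-7.9))
# remeasure where the case sits in the gripper, from top cam
p,d=env.snapshot('top');np.save('pics/held.npy',d);np.save('pics/heldc.npy',p)
p,d=env.snapshot('scene');cv2.imwrite('pics/s4.png',cv2.resize(p[60:290,100:380,::-1],None,fx=2.8,fy=2.5))
E
```

```text
20.7 [ 0.4983 -0.1737  0.1805] w 0.557
Mz [ 0.038  0.023  0.007 -0.019 -0.029 -0.027 -0.001  0.01   0.032 -0.021]
Fx [ 0.64 -0.39  0.12  0.51  0.51  0.25  0.6   0.36 -0.57 -0.02]
J6 [-0.006 -0.001  0.002  0.003  0.004  0.004  0.004  0.004  0.005  0.005]
mean M [0.0126 0.0065 0.0012] sd [0.034 0.026 0.023] F [0.2  4.18 0.03] [0.4  0.57 0.53] J6 0.0026 0.0031 v 0.0047
corr -0.35 slope [-0.0206  0.0053] Mz-.114Fx -0.0217 0.0576
(array([ 4.08,  0.05, 30.3 ]), array([-1.00e-02,  2.11e+01,  1.00e-02]))
```

View pics/s4.png

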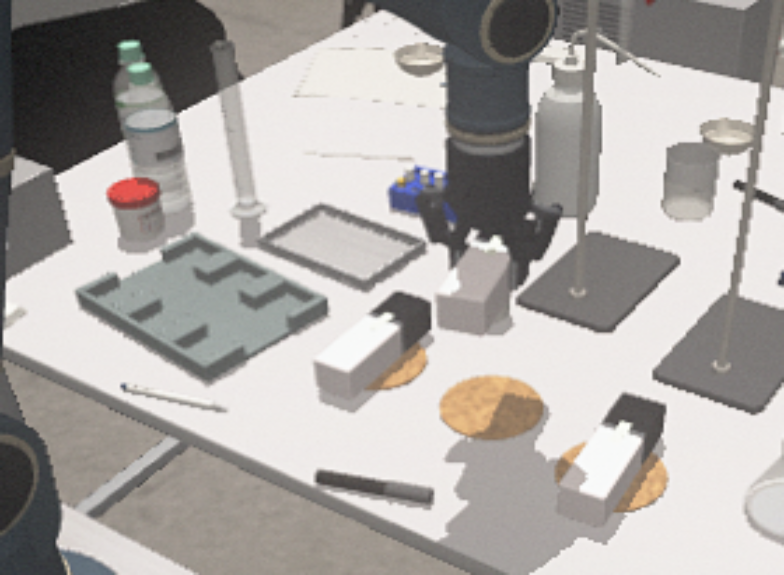

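The middle case is quiet: Mz stays within ±0.002 after both tips. It hangs level in the gripper at (475,285), so I'm taking it to pocket 1.

servo_tool(series=[[0.5, 0, 3, 0, 2, 0], [1.1, 0, 7.5, 0, 5, 0], [1.7, 0, 12, 0, 8.5, 0], [2.3, 0, 16.5, 0, 12, 0], [2.9, 0, 21, 0, 15, 0], [3.5, 1, 25.5, 0, 18, 0], [3.9, 3, 29, 0, 20.5, 0], [4.1, 5, 30.3, 0, 21.1, 0], [4.1, 6, 30.3, 0, 21.1, 0], [4.1, 6, 30.3, 0, 21.1, 0], [4.1, 6, 30.3, 0, 21.1, 0], [4.1, 6, 30.3, 0, 21.1, 0]])

```text
time_s: 22.0
tool_pos: [0.4701, 0.1294, 0.1214]
eef_rot: [-0.705, 0.049, -0.05, 0.706]
wrist_force: [0.2, -0.0, -3.5]
width: 0.559
```

servo_tool(series=[[0, 0, 0, 0, 0, 0], [0, 0, 0, 0, 0, 0]])

```text
time_s: 22.2
tool_pos: [0.4695, 0.1302, 0.1211]
eef_rot: [-0.705, 0.049, -0.049, 0.706]
wrist_force: [-0.1, -0.3, -3.6]
width: 0.558
```

```bash
python3 st.py
python3 - <<'E'
from h import *
print(delta([.4689,.1306,.0225],-7.9))
for n in('top','scene'):
    p,d=env.snapshot(n);np.save(f'pics/h1{n}.npy',d);np.save(f'pics/h1{n}c.npy',p)
    b=(110,140,270,250) if n=='top' else (110,120,270,230)
    cv2.imwrite(f'pics/h1{n}.png',cv2.resize(p[b[1]:b[3],b[0]:b[2],::-1],None,fx=5,fy=5,interpolation=cv2.INTER_CUBIC))
P=cloud('top',np.load('pics/h1top.npy'))
k=(P[...,2]>.1)&(P[...,2]<.175)&(abs(P[...,0]-.47)<.12)&(abs(P[...,1]-.13)<.12); q=P[k]
I=np.load('pics/h1topc.npy')[k];print(len(q),np.median(q[:,2]))
print(cv2.minAreaRect((q[:,:2]*1000).astype(np.float32)))
E
```

```text
22.2 [0.4695 0.1302 0.1211] F [-0.05 -0.26 -3.6 ] M tool [ 0.0499  0.0058 -0.055 ] w 0.558 q [-0.51  0.3   0.18  2.09 -0.08  0.75  1.15] ydir [ 0.001  0.001 -1.   ]
(array([-0.08,  9.86,  0.02]), array([-0.04, -0.06,  0.06]))
299 0.15971596833354273
((468.3038330078125, 120.34610748291016), (162.31910705566406, 50.21455764770508), 1.615286111831665)
```

View pics/h1top.png

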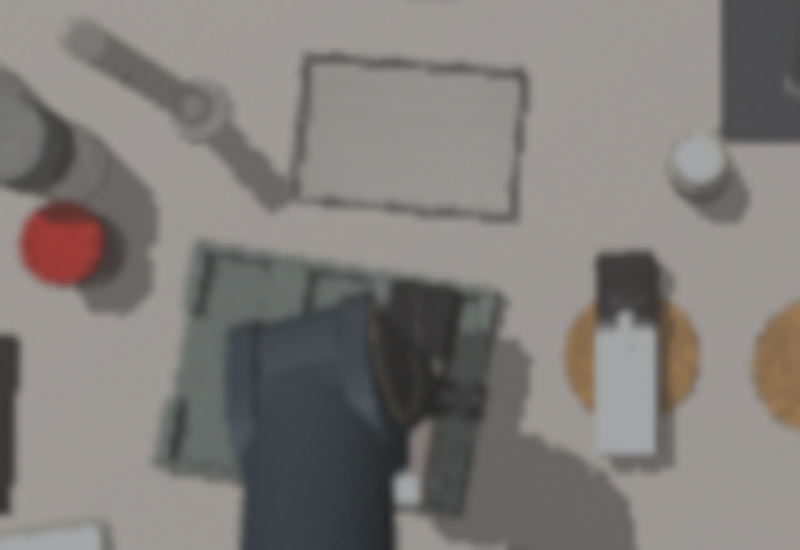

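View pics/h1scene.png

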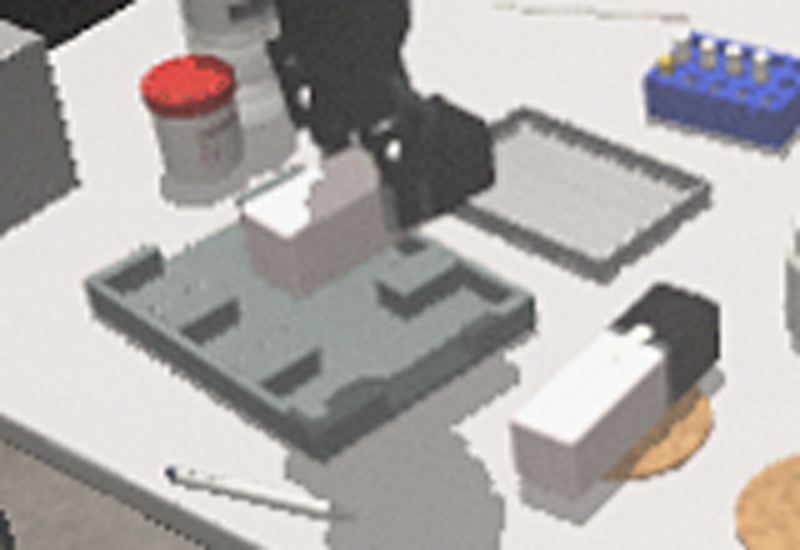

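servo_tool(series=[[-0.1, 4, 0, 0, 0, 0], [-0.1, 7, 0, 0, 0, 0], [-0.1, 7.8, 0, 0, 0, 0], [-0.1, 7.8, 0, 0, 0, 0], [-0.1, 7.8, 0, 0, 0, 0]])

```text
time_s: 22.8
tool_pos: [0.4692, 0.1311, 0.0435]
eef_rot: [-0.705, 0.048, -0.049, 0.706]
wrist_force: [0.2, 0.9, -2.7]
width: 0.555
```

```bash
python3 st.py
python3 - <<'E'
from h import *
print(delta([.4689,.1306,.016],-7.9))
o=[]
for n in('top','scene'):
    p,d=env.snapshot(n)
    b=(160,190,220,250) if n=='top' else (130,150,240,220)
    cv2.imwrite(f'pics/h2{n}.png',cv2.resize(p[b[1]:b[3],b[0]:b[2],::-1],None,fx=7,fy=7,interpolation=cv2.INTER_CUBIC))
E
```

```text
22.8 [0.4692 0.1311 0.0435] F [ 0.2   0.94 -2.68] M tool [ 0.0451  0.0062 -0.0431] w 0.555 q [-0.48  0.43  0.15  2.14 -0.12  0.57  1.19] ydir [ 0.002  0.001 -1.   ]
(array([-0.02,  2.75, -0.06]), array([-0.06,  0.  ,  0.11]))
```

View pics/h2top.png

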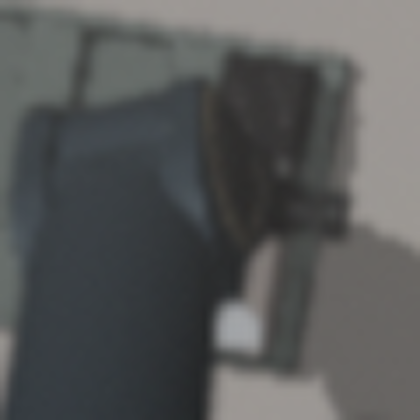

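View pics/h2scene.png

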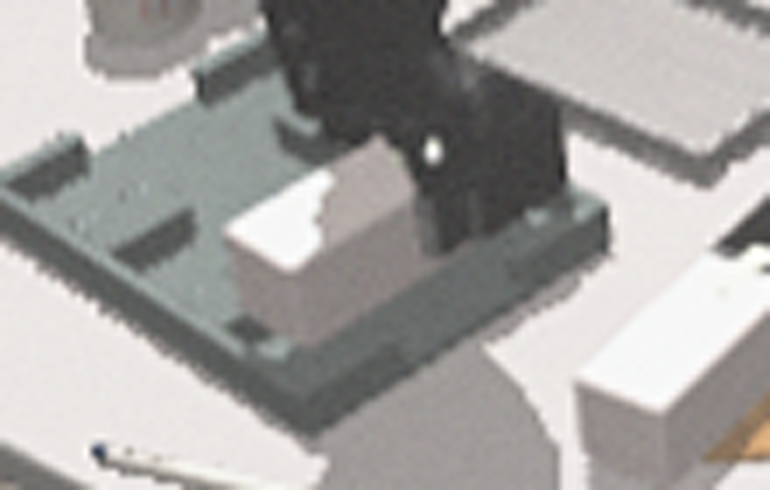

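The case is lined up with pocket 1, its white end at about (270,250) just behind the tray's front wall. Lowering it now.

servo_tool(series=[[0, 1, 0, 0, 0, 0], [0, 1.7, 0, 0, 0, 0], [0, 2.2, 0, 0, 0, 0], [0, 2.2, 0, 0, 0, 0]])

```text
time_s: 23.3
tool_pos: [0.4709, 0.1332, 0.0222]
eef_rot: [-0.704, 0.047, -0.051, 0.707]
wrist_force: [2.6, 5.9, -2.3]
width: 0.563
```

```bash
python3 avg.py 3
```

```text
23.4 [0.4704 0.1332 0.0214] w 0.553
Mz [-0.309 -0.269 -0.284]
Fx [1.79 1.23 1.49]
J6 [1.065 1.055 1.045]
mean M [ 1.2883  0.3549 -0.2873] sd [0.032 0.024 0.017] F [1.5  1.66 6.13] [0.23 0.7  0.35] J6 1.0548 0.008 v 0.0242
```

servo_tool(series=[[0, 0, 0.2, 0, 0, 0], [0, 0, 0.3, 0, 0, 0], [0, 0, 0.3, 0, 0, 0]])

```text
time_s: 23.7
tool_pos: [0.468, 0.1337, 0.02]
eef_rot: [0.706, -0.049, 0.048, -0.705]
wrist_force: [1.2, 2.9, -4.1]
width: 0.555
```

```bash
python3 avg.py 3
```

```text
23.8 [0.468  0.1337 0.0201] w 0.556
Mz [-0.077 -0.098 -0.088]
Fx [0.79 0.16 0.17]
J6 [0.328 0.333 0.343]
mean M [ 0.4773  0.148  -0.0879] sd [0.049 0.003 0.008] F [0.38 4.28 2.66] [0.3  0.29 0.26] J6 0.3346 0.0062 v 0.0037
```

servo_tool(series=[[0, 0, 0.15, 0, 0, 0], [0, 0.2, 0.15, 0, 0, 0], [0, 0.45, 0.15, 0, 0, 0], [0, 0.45, 0.15, 0, 0, 0]])

```text
time_s: 24.2
tool_pos: [0.4681, 0.1348, 0.0159]
eef_rot: [0.706, -0.049, 0.048, -0.705]
wrist_force: [-2.3, -0.0, 0.0]
width: 0.554
```

```bash
python3 avg.py 3
```

```text
24.3 [0.4681 0.1348 0.0159] w 0.554
Mz [0.209 0.149 0.282]
Fx [-2.29 -3.04 -3.39]
J6 [-0.44  -0.47  -0.533]
mean M [-0.1463  0.0123  0.2133] sd [0.011 0.024 0.054] F [-2.91 -0.34 -1.02] [0.46 0.36 0.49] J6 -0.4809 0.0386 v 0.0035
```

servo_tool(series=[[0, 0, 0, 0, 0, 0], [0, 0, 0, 0, 0, 0], [0, -0.5, 0, 0, 0, 0], [0, -3, 0, 0, 0, 0], [0, -8, 0, 0, 0, 0], [0, -13, 0, 0, 0, 0], [0, -13, 0, 0, 0, 0]], grip=-0.4)

```text
time_s: 25.0
tool_pos: [0.4734, 0.1367, 0.1528]
eef_rot: [-0.703, 0.044, -0.053, 0.708]
wrist_force: [0.7, 0.3, 0.1]
width: 0.703
```

```bash
python3 st.py
python3 - <<'E'
from h import *
print(delta([.4679,-.331,.15],5.9),delta([.4679,-.331,.011],5.9))
p,d=env.snapshot('scene')
b=(130,150,240,220)
cv2.imwrite(f'pics/h3scene.png',cv2.resize(p[b[1]:b[3],b[0]:b[2],::-1],None,fx=7,fy=7,interpolation=cv2.INTER_CUBIC))
P=cloud('scene',d);k=(P[...,2]>.04)&(P[...,2]<.075)&(abs(P[...,0]-.46)<.12)&(P[...,1]<.2)&(P[...,1]>.08);q=P[k]
A=np.c_[q[:,:2],np.ones(len(q))];c=np.linalg.lstsq(A,q[:,2],rcond=None)[0];print(len(q),np.median(q[:,2]),'tilt',c[:2])
E
```

```text
25.0 [0.4734 0.1367 0.1528] F [0.68 0.35 0.12] M tool [ 0.0114  0.0084 -0.0611] w 0.703 q [-0.53  0.26  0.2   2.06 -0.07  0.81  1.14] ydir [ 0.013  0.006 -1.   ]
(array([  5.89,  -0.  , -46.4 ]), array([ -0.35, -13.81,   0.76])) (array([  5.72,  13.9 , -46.51]), array([ -0.35, -13.81,   0.76]))
635 0.055890553035125135 tilt [0.03566677 0.15355346]
```

View pics/h3scene.png

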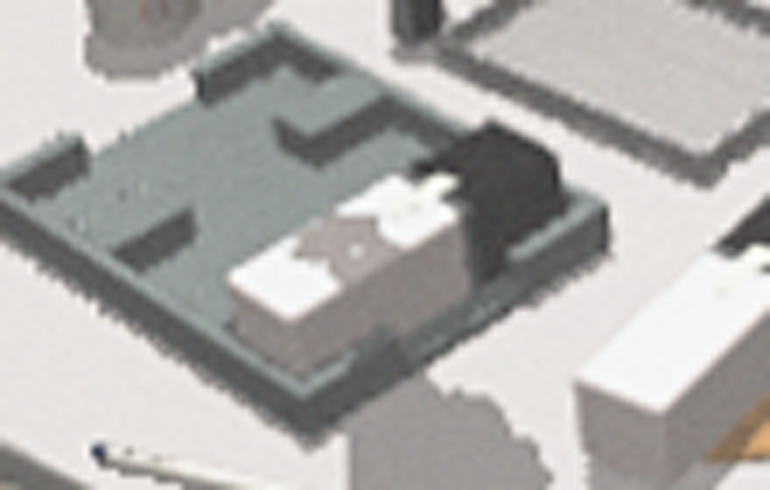

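Pocket 1's case is seated: its top is at z 0.056 (0.008 + 0.048), spanning (230,270) to (560,170). Next is the right-hand case.

servo_tool(series=[[0.6, 0, -4.6, 0, -1.4, 0], [1.2, 0, -9.2, 0, -2.8, 0], [1.7, 0, -13.9, 0, -4.1, 0], [2.2, 0, -18.5, 0, -5.5, 0], [2.8, 0, -23, 0, -7, 0], [3.3, 0, -27.8, 0, -8.3, 0], [4, 0, -32.4, 0, -9.6, 0], [4.6, 0, -37, 0, -11, 0], [5.2, 0, -41.7, 0, -12.4, 0], [5.6, 2, -45, 0, -13.5, 0], [5.7, 4, -46.3, 0, -13.8, 0], [5.7, 5, -46.4, 0, -13.8, 0]], grip=-1)

```text
time_s: 26.25
tool_pos: [0.4591, -0.3338, 0.0933]
eef_rot: [-0.706, -0.033, 0.036, 0.707]
wrist_force: [-1.0, -0.1, 0.7]
width: 0.998
```

servo_tool(series=[[0, 0, 0, 0, 0, 0], [0, 0, 0, 0, 0, 0], [0, 0, 0, 0, 0, 0]])

```text
time_s: 26.55
tool_pos: [0.4624, -0.331, 0.0967]
eef_rot: [-0.706, -0.038, 0.037, 0.706]
wrist_force: [-0.2, 0.6, 0.1]
width: 0.999
```

```bash
python3 st.py
python3 - <<'E'
from h import *
print(delta([.4679,-.331,.011],5.9))
p,d=env.snapshot('scene');cv2.imwrite('pics/s5.png',cv2.resize(p[130:300,240:420,::-1],None,fx=4,fy=3.5))
E
```

```text
26.55 [ 0.4624 -0.331   0.0967] F [-0.2   0.64  0.08] M tool [-0.0536  0.0293  0.0127] w 0.999 q [ 0.3   0.46  0.32  1.93 -0.21  0.78  2.41] ydir [ 0.001  0.    -1.   ]
(array([ 0.54,  8.57, -0.06]), array([0.  , 0.13, 0.07]))
```

View pics/s5.png

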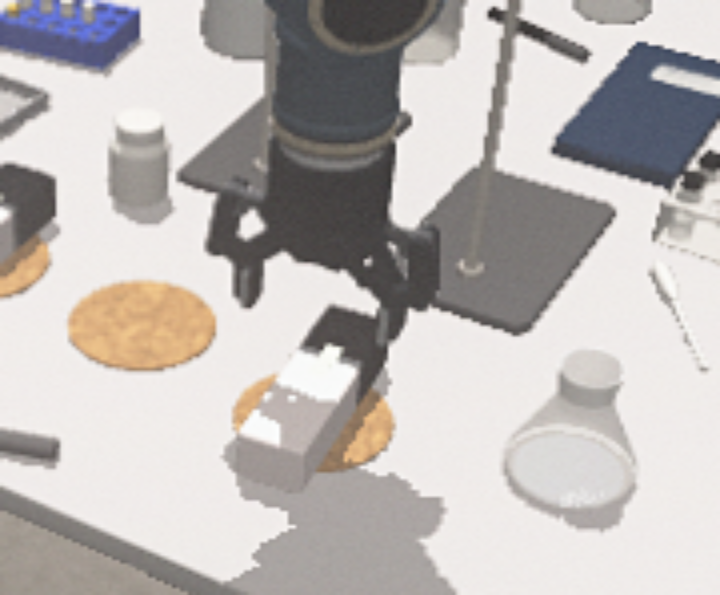

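The gripper straddles the right-hand case at (310,400), with the flask at (570,430) well clear. I'll descend, grip, lift and tip it.

servo_tool(series=[[0.5, 4, 0, 0, 0, 0], [0.5, 8, 0, 0, 0, 0], [0.5, 8.5, 0, 0, 0, 0], [0.5, 8.5, 0, 0, 0, 0]])

```text
time_s: 27.0
tool_pos: [0.4662, -0.3311, 0.0109]
eef_rot: [-0.706, -0.036, 0.037, 0.706]
wrist_force: [0.2, 0.0, 0.5]
width: 0.998
```

servo_tool(series=[[0, 0, 0, 0, 0, 0], [0, 0, 0, 0, 0, 0], [0, 0, 0, 0, 0, 0], [0, 0, 0, 0, 0, 0], [0, 0, 0, 0, 0, 0]], grip=1)

```text
time_s: 27.5
tool_pos: [0.4677, -0.3327, 0.0129]
eef_rot: [0.707, 0.037, -0.035, -0.706]
wrist_force: [-0.9, 0.1, 7.5]
width: 0.551
```

```bash
python3 st.py
```

```text
27.5 [ 0.4677 -0.3327  0.0129] F [-0.87  0.1   7.5 ] M tool [ 0.2676 -0.0236  0.1865] w 0.551 q [ 0.34  0.59  0.27  1.96 -0.27  0.61  2.46] ydir [ 0.003 -0.002 -1.   ]
```

servo_tool(series=[[0, -2, 0, 0, 0, 0], [0, -6, 0, 0, 0, 0], [0, -11, 0, 0, 0, 0], [0, -15, 0, 0, 0, 0], [0, -17, 0, 0, 0, 0], [0, -17, 0, 0, 0, 0]])

```text
time_s: 28.1
tool_pos: [0.4678, -0.3328, 0.1843]
eef_rot: [0.707, 0.039, -0.034, -0.705]
wrist_force: [-0.0, -0.6, -2.7]
width: 0.556
```

servo_tool(series=[[0, 0, 0, 0, 0, 6], [0, 0, 0, 0, 0, 12], [0, 0, 0, 0, 0, 18], [0, 0, 0, 0, 0, 20], [0, 0, 0, 0, 0, 20], [0, 0, 0, 0, 0, 20], [0, 0, 0, 0, 0, 20], [0, 0, 0, 0, 0, 20], [0, 0, 0, 0, 0, 15], [0, 0, 0, 0, 0, 9], [0, 0, 0, 0, 0, 3], [0, 0, 0, 0, 0, 0]])

```text
time_s: 29.3
tool_pos: [0.464, -0.3327, 0.1819]
eef_rot: [0.706, 0.036, -0.034, -0.706]
wrist_force: [0.1, -0.1, -1.9]
width: 0.556
```

servo_tool(series=[[0, 0, 0, 0, 0, 0], [0, 0, 0, 0, 0, 0], [0, 0, 0, 0, 0, 0], [0, 0, 0, 0, 0, 0]])

```text
time_s: 29.7
tool_pos: [0.4672, -0.3312, 0.1807]
eef_rot: [-0.706, -0.037, 0.037, 0.706]
wrist_force: [-0.1, -0.1, -3.2]
width: 0.557
```

```bash
python3 avg.py 12
```

```text
30.25 [ 0.4664 -0.3317  0.1809] w 0.557
Mz [ 0.007 -0.035  0.002 -0.045 -0.052  0.008 -0.005 -0.033  0.025  0.015
 -0.024  0.017]
Fx [-0.13 -0.85  0.15 -0.3   0.82  0.74  0.1  -0.07 -0.86  1.23 -0.23  0.62]
J6 [ 0.01   0.007  0.004  0.003  0.002  0.001  0.001  0.001  0.     0.
 -0.     0.   ]
mean M [-0.007  -0.0134 -0.01  ] sd [0.041 0.015 0.025] F [ 0.1   3.06 -0.03] [0.62 0.6  0.43] J6 0.0024 0.003 v 0.004
corr 0.18 slope [ 0.0071 -0.0107] Mz-.114Fx -0.0217 0.0713
```

servo_tool(series=[[0, 0, 0, 0, 0, -6], [0, 0, 0, 0, 0, -12], [0, 0, 0, 0, 0, -18], [0, 0, 0, 0, 0, -20], [0, 0, 0, 0, 0, -20], [0, 0, 0, 0, 0, -20], [0, 0, 0, 0, 0, -20], [0, 0, 0, 0, 0, -20], [0, 0, 0, 0, 0, -15], [0, 0, 0, 0, 0, -9], [0, 0, 0, 0, 0, -3], [0, 0, 0, 0, 0, 0]])

```text
time_s: 31.45
tool_pos: [0.4697, -0.3301, 0.1815]
eef_rot: [0.707, 0.038, -0.039, -0.705]
wrist_force: [-0.1, -0.5, -3.2]
width: 0.558
```

servo_tool(series=[[0, 0, 0, 0, 0, 0], [0, 0, 0, 0, 0, 0], [0, 0, 0, 0, 0, 0], [0, 0, 0, 0, 0, 0]])

```text
time_s: 31.85
tool_pos: [0.4655, -0.332, 0.181]
eef_rot: [-0.706, -0.036, 0.036, 0.706]
wrist_force: [0.5, 0.5, -2.9]
width: 0.556
```

```bash
python3 avg.py 10; python3 -c "
from h import *
print(delta([.492,.3025,.18],-7.9))"
```

```text
32.3 [ 0.4663 -0.3318  0.181 ] w 0.554
Mz [-0.035  0.025 -0.005  0.018  0.009  0.026 -0.024 -0.042  0.058 -0.012]
Fx [ 0.5  -0.64  0.11 -0.12 -0.47 -0.22 -0.06 -0.34  0.71  0.43]
J6 [-0.008 -0.005 -0.002 -0.001 -0.    -0.     0.     0.     0.     0.   ]
mean M [-0.0006 -0.0126  0.0018] sd [0.019 0.023 0.03 ] F [-0.01  3.2  -0.07] [0.42 0.42 0.39] J6 -0.0016 0.0027 v 0.0057
corr 0.04 slope [0.003  0.0018] Mz-.114Fx 0.0028 0.0552
(array([ 9.07,  0.1 , 62.83]), array([-1.000e-02,  1.379e+01,  0.000e+00]))
```

servo_tool(series=[[0.4, 0, 2.5, 0, 0.6, 0], [1, 0, 7, 0, 1.5, 0], [1.7, 0, 11.8, 0, 2.6, 0], [2.4, 0, 16.6, 0, 3.6, 0], [3.1, 0, 21.4, 0, 4.7, 0], [3.8, 0, 26.2, 0, 5.8, 0], [4.5, 0, 31, 0, 6.8, 0], [5.2, 0, 35.8, 0, 7.8, 0], [5.9, 0, 40.6, 0, 8.9, 0], [6.6, 0, 45.4, 0, 10, 0], [7.3, 0, 50.2, 0, 11, 0], [7.9, 0, 54.5, 0, 12, 0]])

```text
time_s: 33.5
tool_pos: [0.4888, 0.2212, 0.1813]
eef_rot: [-0.706, 0.037, -0.038, 0.706]
wrist_force: [-0.4, -0.5, -2.5]
width: 0.557
```

servo_tool(series=[[0.5, 1, 4, 0, 0.8, 0], [1, 3.5, 7, 0, 1.5, 0], [1.2, 5.5, 8.3, 0, 1.8, 0], [1.2, 6.5, 8.3, 0, 1.8, 0], [1.2, 6.5, 8.3, 0, 1.8, 0], [1.2, 6.5, 8.3, 0, 1.8, 0], [1.2, 6.5, 8.3, 0, 1.8, 0]])

```text
time_s: 34.2
tool_pos: [0.5106, 0.2988, 0.1173]
eef_rot: [-0.705, 0.049, -0.05, 0.706]
wrist_force: [0.9, 0.5, -3.7]
width: 0.555
```

```bash
python3 st.py; python3 -c "
from h import *
print(delta([.492,.3025,.016],-7.9))"
```

```text
34.2 [0.5106 0.2988 0.1173] F [ 0.87  0.47 -3.7 ] M tool [-0.0204 -0.047   0.0082] w 0.555 q [-0.52  0.46 -0.11  1.85  0.06  0.84  0.77] ydir [ 0.002  0.001 -1.   ]
(array([-1.91, 10.13,  0.1 ]), array([-0.05, -0.1 ,  0.11]))
```

servo_tool(series=[[-1.9, 2, 0.1, 0, 0, 0], [-1.9, 5, 0.1, 0, 0, 0], [-1.9, 7.2, 0.1, 0, 0, 0], [-1.9, 7.2, 0.1, 0, 0, 0], [-1.9, 7.2, 0.1, 0, 0, 0]])

```text
time_s: 34.7
tool_pos: [0.4918, 0.3033, 0.0451]
eef_rot: [-0.705, 0.049, -0.049, 0.706]
wrist_force: [-0.2, 1.3, -2.2]
width: 0.558
```

```bash
python3 st.py
python3 - <<'E'
from h import *
print(delta([.492,.3025,.016],-7.9))
p,d=env.snapshot('scene')
b=(125,140,235,220)
cv2.imwrite(f'pics/h4scene.png',cv2.resize(p[b[1]:b[3],b[0]:b[2],::-1],None,fx=7,fy=7,interpolation=cv2.INTER_CUBIC))
E
```

```text
34.7 [0.4918 0.3033 0.0451] F [-0.18  1.31 -2.2 ] M tool [ 0.0395 -0.0011 -0.0581] w 0.558 q [-0.55  0.54 -0.1   1.92  0.08  0.68  0.73] ydir [ 0.001  0.001 -1.   ]
(array([ 0.02,  2.91, -0.08]), array([-0.06, -0.05,  0.07]))
```

View pics/h4scene.png

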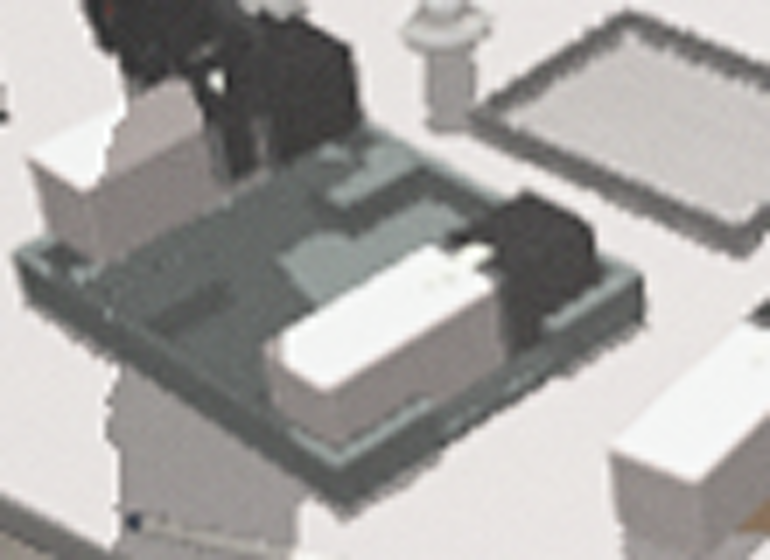

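The second quiet case hovers over pocket 3, its white end at (90,200). The first case stays seated at (430,330). Lowering now.

servo_tool(series=[[0, 1, -0.1, 0, 0, 0], [0, 1.7, -0.1, 0, 0, 0], [0, 2.4, -0.1, 0, 0, 0], [0, 2.4, -0.1, 0, 0, 0]])

```text
time_s: 35.15
tool_pos: [0.49, 0.3019, 0.0188]
eef_rot: [0.706, -0.049, 0.048, -0.705]
wrist_force: [-0.2, -0.2, -3.2]
width: 0.551
```

```bash
python3 avg.py 3
```

```text
35.25 [0.4907 0.3024 0.0197] w 0.552
Mz [0.012 0.023 0.021]
Fx [-0.2   0.44 -0.66]
J6 [-0.126 -0.005  0.021]
mean M [-0.0087 -0.0046  0.0185] sd [0.027 0.008 0.005] F [-0.14  2.68  0.21] [0.45 0.45 0.53] J6 -0.0365 0.064 v 0.0128
```

No side load, so it's in the pocket. Going the last 4 mm.

servo_tool(series=[[0, 0.2, 0, 0, 0, 0], [0, 0.4, 0, 0, 0, 0], [0, 0.4, 0, 0, 0, 0]])

```text
time_s: 35.55
tool_pos: [0.4911, 0.3028, 0.017]
eef_rot: [-0.705, 0.048, -0.049, 0.706]
wrist_force: [-1.6, -0.5, 3.9]
width: 0.558
```

```bash
python3 avg.py 3
```

```text
35.65 [0.4911 0.3027 0.017 ] w 0.555
Mz [0.129 0.147 0.256]
Fx [-1.54 -1.5  -2.4 ]
J6 [-0.54  -0.621 -0.689]
mean M [-0.4503  0.0627  0.1772] sd [0.066 0.043 0.056] F [-1.81 -4.86 -1.17] [0.41 0.71 0.41] J6 -0.6169 0.0607 v 0.0049
```

servo_tool(series=[[0, 0, 0, 0, 0, 0], [0, 0, 0, 0, 0, 0], [0, -0.5, 0, 0, 0, 0], [0, -3, 0, 0, 0, 0], [0, -8, 0, 0, 0, 0], [0, -13, 0, 0, 0, 0], [0, -13, 0, 0, 0, 0]], grip=-0.4)

```text
time_s: 36.35
tool_pos: [0.4949, 0.3054, 0.1535]
eef_rot: [-0.702, 0.045, -0.053, 0.709]
wrist_force: [0.3, -0.1, -0.4]
width: 0.698
```

```bash
python3 st.py
python3 - <<'E'
from h import *
p,d=env.snapshot('scene')
b=(125,140,305,240)
cv2.imwrite(f'pics/h5scene.png',cv2.resize(p[b[1]:b[3],b[0]:b[2],::-1],None,fx=4.4,fy=4.4,interpolation=cv2.INTER_CUBIC))
P=cloud('scene',d);k=(P[...,2]>.04)&(P[...,2]<.075)&(abs(P[...,0]-.48)<.1)&(P[...,1]<.34)&(P[...,1]>.26);print('p3 top',np.median(P[k][:,2]),np.percentile(P[k][:,2],90))
# where's case 3 now (top cam depth & scene)
for n in('top','scene'):
    if n=='top': p,d=env.snapshot('top');P=cloud('top',d)
    k=(P[...,2]>.045)&(P[...,2]<.06)&(abs(P[...,0]-.5)<.12)&(P[...,1]<.04)&(P[...,1]>-.08);q=P[k]
    print(n,len(q),cv2.minAreaRect((q[:,:2]*1000).astype(np.float32)))
print(delta([.5035,-.0207,.11],1.2))
E
```

```text
36.35 [0.4949 0.3054 0.1535] F [ 0.29 -0.14 -0.44] M tool [ 0.0142 -0.0175 -0.0253] w 0.698 q [-0.53  0.39 -0.12  1.85  0.06  0.89  0.75] ydir [ 0.012  0.009 -1.   ]
p3 top 0.05383685508552438 0.056762775922106025
top 488 ((502.4729919433594, -20.563392639160156), (156.4260711669922, 46.75339889526367), 1.5844149589538574)
scene 488 ((502.4729919433594, -20.563392639160156), (156.4260711669922, 46.75339889526367), 1.5844149589538574)
(array([  5.62,   3.71, -31.9 ]), array([-0.13, -9.1 ,  0.17]))
```

View pics/h5scene.png

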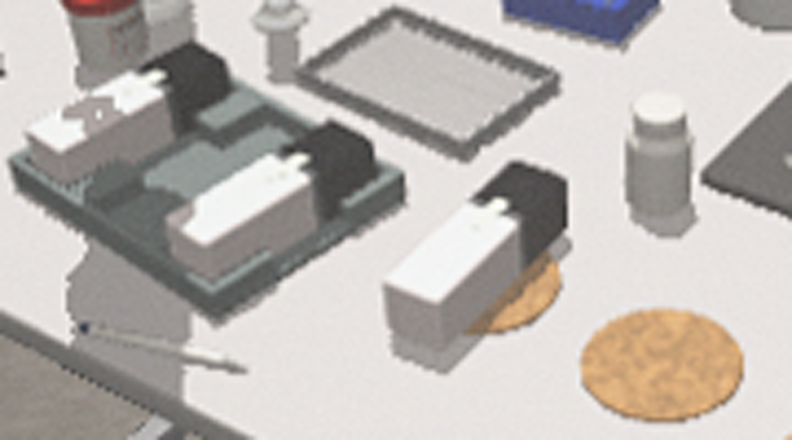

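Both quiet cases are seated, at (130,120) and (270,200). The rattling case is still on its mat at (475,250), so I'll go back for it.

servo_tool(series=[[0.8, 0, -4.5, 0, -1.3, 0], [1.6, 0, -9.2, 0, -2.6, 0], [2.4, 0, -13.8, 0, -4, 0], [3.2, 0, -18.4, 0, -5.3, 0], [4, 0, -23, 0, -6.6, 0], [4.8, 1, -27.5, 0, -8, 0], [5.4, 3, -31, 0, -9, 0], [5.4, 4, -32.2, 0, -9.2, 0], [5.4, 5, -32.2, 0, -9.2, 0], [5.4, 5, -32.2, 0, -9.2, 0], [5.4, 5, -32.2, 0, -9.2, 0]], grip=-1)

```text
time_s: 37.55
tool_pos: [0.5001, -0.0217, 0.0957]
eef_rot: [-0.707, -0.009, 0.009, 0.707]
wrist_force: [-0.9, -0.5, 0.9]
width: 1.001
```

```bash
python3 st.py; python3 -c "
from h import *
print(delta([.503,-.0206,.0115],1.4))"
```

```text
37.55 [ 0.5001 -0.0217  0.0957] F [-0.9  -0.46  0.88] M tool [ 0.0296 -0.032   0.0073] w 1.001 q [-0.    0.36 -0.05  2.07  0.02  0.71  1.53] ydir [-0.001  0.001 -1.   ]
(array([0.3 , 8.42, 0.1 ]), array([-0.06,  0.09, -0.04]))
```

servo_tool(series=[[0.2, 4, 0.1, 0, 0, 0], [0.2, 8, 0.1, 0, 0, 0], [0.2, 8.4, 0.1, 0, 0, 0], [0.2, 8.4, 0.1, 0, 0, 0]])

```text
time_s: 37.95
tool_pos: [0.502, -0.0216, 0.012]
eef_rot: [-0.707, -0.008, 0.009, 0.707]
wrist_force: [0.1, 0.2, 1.1]
width: 1.001
```

servo_tool(series=[[0, 0, 0, 0, 0, 0], [0, 0, 0, 0, 0, 0], [0, 0, 0, 0, 0, 0], [0, 0, 0, 0, 0, 0], [0, 0, 0, 0, 0, 0]], grip=1)

```text
time_s: 38.45
tool_pos: [0.5035, -0.0224, 0.0139]
eef_rot: [-0.707, -0.009, 0.007, 0.707]
wrist_force: [-0.2, 1.3, 7.6]
width: 0.559
```

servo_tool(series=[[0, -2, 0, 0, 0, 0], [0, -6, 0, 0, 0, 0], [0, -11, 0, 0, 0, 0], [0, -15, 0, 0, 0, 0], [0, -17, 0, 0, 0, 0], [0, -17, 0, 0, 0, 0], [0, -17, 0, 0, 0, 0], [0, -17, 0, 0, 0, 0]])

```text
time_s: 39.25
tool_pos: [0.5003, -0.023, 0.1799]
eef_rot: [0.707, 0.007, -0.01, -0.707]
wrist_force: [0.1, 0.2, -4.8]
width: 0.556
```

```bash
python3 avg.py 6; python3 -c "
from h import *
print(delta([.6764,.1614,.14],-4.0))"
```

```text
39.5 [ 0.5015 -0.0229  0.1809] w 0.553
Mz [-0.066 -0.107 -0.025 -0.047 -0.13  -0.096]
Fx [ 0.08 -0.19  0.16 -0.23  0.64 -0.17]
J6 [0.038 0.061 0.071 0.073 0.072 0.069]
mean M [-0.0063 -0.0066 -0.0786] sd [0.037 0.027 0.036] F [0.05 5.14 0.2 ] [0.3  0.23 0.39] J6 0.064 0.0121 v 0.0122
corr -0.34 slope [-0.04   -0.0766] Mz-.114Fx -0.0841 0.0578
(array([17.91,  4.05, 18.02]), array([-0.  ,  5.31, -0.12]))
```

servo_tool(series=[[1, 0, 1, 0, 0.3, 0], [3, 0, 3, 0, 1, 0], [5.4, 0, 5.4, 0, 1.6, 0], [7.8, 0, 7.8, 0, 2.3, 0], [10.2, 0, 10.2, 0, 3, 0], [12.6, 0.5, 12.6, 0, 3.7, 0], [15, 1.5, 15, 0, 4.4, 0], [16.8, 3, 16.8, 0, 5, 0], [17.6, 4.5, 17.7, 0, 5.3, 0], [17.9, 6, 18, 0, 5.3, 0], [17.9, 6.5, 18, 0, 5.3, 0], [17.9, 6.5, 18, 0, 5.3, 0]])

```text
time_s: 40.7
tool_pos: [0.6755, 0.1593, 0.1154]
eef_rot: [0.707, -0.026, 0.024, -0.706]
wrist_force: [0.4, -0.2, -4.4]
width: 0.555
```

servo_tool(series=[[0, 0, 0, 0, 0, 0], [0, 0, 0, 0, 0, 0], [0, 0, 0, 0, 0, 0], [0, 0, 0, 0, 0, 0]])

```text
time_s: 41.1
tool_pos: [0.6771, 0.161, 0.1178]
eef_rot: [-0.707, 0.024, -0.025, 0.707]
wrist_force: [-0.0, -0.3, -5.7]
width: 0.556
```

```bash
python3 avg.py 6; python3 -c "
from h import *
print(delta([.6764,.1625,.115],-4.0))
p,d=env.snapshot('scene')
cv2.imwrite('pics/f1.png',cv2.resize(p[60:300,100:420,::-1],None,fx=2.4,fy=2.4))
p,d=env.snapshot('top')
cv2.imwrite('pics/f2.png',cv2.resize(p[110:260,90:380,::-1],None,fx=2.7,fy=2.7))
"; python3 st.py
```

```text
41.35 [0.6769 0.1612 0.117 ] w 0.555
Mz [-0.075 -0.022 -0.075 -0.103 -0.046 -0.044]
Fx [-0.03  0.41  0.29 -0.07  0.07  0.12]
J6 [0.043 0.043 0.045 0.046 0.047 0.047]
mean M [-0.0297 -0.0046 -0.061 ] sd [0.024 0.031 0.026] F [0.13 4.91 0.17] [0.17 0.66 0.46] J6 0.045 0.0016 v 0.0058
corr 0.67 slope [ 0.1041 -0.0748] Mz-.114Fx -0.0761 0.0196
(array([-0.06,  0.2 ,  0.13]), array([-0.01,  0.01,  0.  ]))
41.45 [0.6769 0.1612 0.117 ] F [-0.4   0.76 -6.02] M tool [-0.0037  0.0146 -0.006 ] w 0.556 q [-0.26  0.6  -0.06  1.58  0.04  0.95  1.17] ydir [-0.  0. -1.]
```

View pics/f1.png

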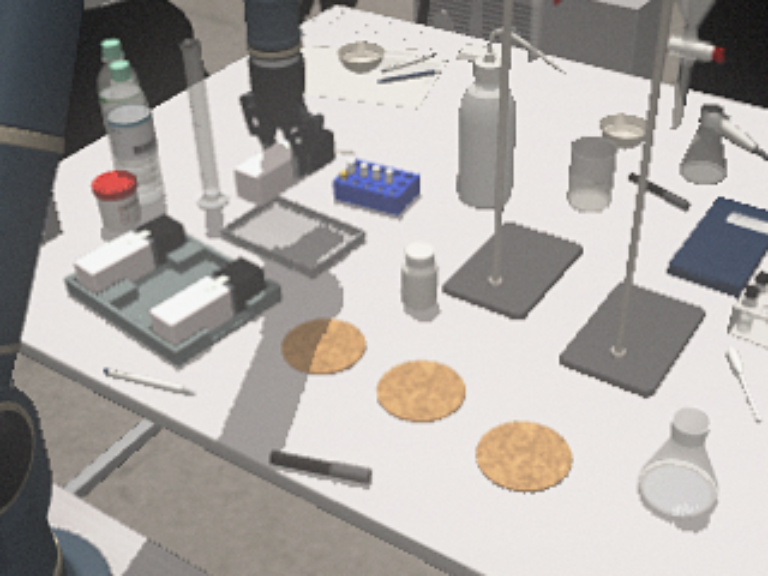

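View pics/f2.png

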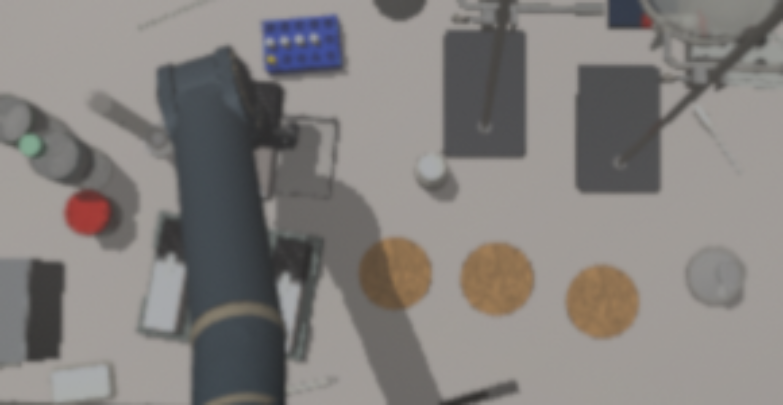

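servo_tool(series=[[0, 0, 0, 0, 0, 0], [0, 0, 0, 0, 0, 0], [0, 0, 0, 0, 0, 0], [0, 0, 0, 0, 0, 0], [0, 0, 0, 0, 0, 0]])

```text
time_s: 41.95
tool_pos: [0.6769, 0.1611, 0.1169]
eef_rot: [-0.707, 0.025, -0.025, 0.707]
wrist_force: [0.4, -0.4, -3.7]
width: 0.554
```

```bash
python3 avg.py 10
python3 - <<'E'
from h import *
s=env.sense();print(s['joint_vel'].round(4))
print(env.finish_job())
E
```

```text
42.4 [0.6769 0.1612 0.1169] w 0.556
Mz [-0.014 -0.068 -0.087 -0.041 -0.049 -0.033 -0.084  0.012 -0.06  -0.065]
Fx [ 0.45  0.14 -0.12 -0.49 -0.46  0.34 -0.37  0.82 -0.2  -0.5 ]
J6 [0.048 0.048 0.048 0.048 0.047 0.048 0.048 0.048 0.047 0.048]
mean M [-0.0054 -0.0084 -0.0489] sd [0.038 0.031 0.029] F [-0.04  4.66  0.23] [0.44 0.64 0.54] J6 0.0476 0.0001 v 0.0018
corr 0.72 slope [ 0.0487 -0.047 ] Mz-.114Fx -0.0444 0.035
[0.0011 0.0008 0.0007 0.001  0.0018 0.0012 0.0008]
the job is handed in; nothing more can be done
None
```

I handed the job in at 42.4 s with the rattling case held in the gripper over the steel tray and both quiet cases in pockets. I don't know the verdict, since handing in reports none.

- **The rattling case:** it is the leftmost one. I tipped it endwise both ways, twice each. The first pair of readings was noisy because the arm was still swinging. The second pair was clear, with a load about the case's y of +0.079 and then −0.089 N m.
- **The quiet cases:** the middle and right-hand cases read between −0.010 and +0.002 N m after being tipped both ways. They lie let go in pockets 1 and 3. The first brushed the pocket wall at about 6 N going in, so I moved it over about 4 mm.
- **Seating check:** camera depth put the top of the pocket 1 case at 0.056 m, exactly the expected height. The pocket 3 case read 0.054 m, within the noise, and in the picture both look fully down.
- **At hand-in:** the rattling case was level and nearly still (joint speeds under 0.002 rad/s). Its underside was about 9 cm above the steel tray's rim, within about 1 mm of the middle I measured.
- **Last reading that disagreed a little:** the final load was −0.049 N m, smaller than the −0.079 N m just after I picked the case up again. The ball may have rolled slightly inward on the way; I did not tip it again.
- **Bystanders:** the white bottle, conical flask and measuring cylinder looked unmoved in the last pictures. I didn't measure them again.

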